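# Run the photometer's master check and put every reference block back in its own slot

### The arm

A 6-joint arm with a two-finger parallel gripper is mounted at the origin on the work surface. World frame = base frame: x ahead of the robot, y to its left, z up, the work surface at z = 0. Lengths are in m, angles in rad, forces in N, time in s.
With the tool pointing down it reaches from about 0.425 to 0.95 m from the base axis. Payload 3.5 kg.
Tool frame: the origin (TCP) lies between the finger pads; the fingertips stand 19 mm ahead of it and the grasp point (between the pads) is the TCP; z points along the fingers, y is the line along which they close (so a half turn about z gives the same grasp; the last joint's range is limited). The gripper opens to 85 mm and grips with 20 to 120 N. Pads are 22 mm wide; open, the fingers measure 114 mm over their backs; the gripper's body (76 mm by 85 mm) begins 54 mm behind the grasp point. The pads swing forward as they close: fully open they stand 13 mm farther back than shut.
Start: joints at [1.064, 0.286, 1.577, -0, 1.279, -0.15], TCP at [0.236, 0.632, 0.25] pointing down, gripper open.
Joint ranges: [-2.77, 2.77], [-0.9, 2.22], [0.21, 2.48], [-1.53, 4.67], [0.24, 2.81], [-2.84, 2.84]. Speed limits (rad/s): [2.79, 2.79, 3.14, 3.14, 3.14, 3.14].

### API

Orientations are given as a unit quaternion [x, y, z, w].
In Python, from plant import monitor, eyes, ctrl gives the robot as it stands.
- The arm moves only by the shell command python3 -m handwheel 'ROWS' [FORCE]. ROWS is JSON, a list of rows, each a list of 7 numbers: the shift along the tool's x, y, z in units of 40 cm (1.0 is 40 cm), then the turn, a rotation vector about the tool's x, y, z in units of pi rad (1.0 is pi rad), then the opening, from -1 (shut) to 1 (fully open). A call has 1 to 12 rows; each row is the pose to reach, as a shift and turn from the pose commanded when the call began, along the tool's axes at that moment, turning the shorter way round; what a row does not reach only later rows make up. A row lasts 1/8 s, in which the tool goes at most 62.5 mm and 10.7 degrees, less where a joint would pass 70% of its speed; a pose out of reach is approached as far as the arm can. A call with a number of a shift or a turn outside -1 to 1 is refused whole. A call with a gripper value outside its range is refused whole. The fingers move at their own pace and stop on an object; FORCE is the grip in N (left out, the last holds). Time passes only in rows, so rows that repeat a pose let the fingers close. It gives the time, the measured TCP pose, the force, the opening and the grip force at its end, in the units of the state.
- monitor.get_state(): the state, without advancing time (a new reading comes with each control period).
- eyes.read_camera(name): name is "scene" or "side" or "wrist"; returns the picture (420x560x3 uint8, red, green, blue); there is no depth.
- eyes.camera_params(name): a dict with "K" (3x3 intrinsics, pixels), "R" (3x3) and "t" (3): a world point X has camera coordinates R X + t. Camera axes: x right, y down, z forward; pixel columns grow to the right and rows downward; lengths in m; the calibration is good to about 2 mm. A picture is of the moment at which its call begins: read the wrist's pose just before it. camera_params takes no time and is no camera call; for the wrist camera it gives the pose at the moment of the call.
- ctrl.sign_off(): hands the job in; it is judged then, once.
The state is a dict: "time": time; "qpos": joint angles; "dq": joint speeds; "joint_efforts": joint torques, N m; "eef_pos": TCP position; "tcp_rot": TCP orientation; "contact_force": force on the tool from outside, world axes, zero at the start; "wrist_torque": the same for the moment, N m; "opening": opening from 0.0 (shut) to 1.0 (fully open); "finger_force": force on a finger pad.
Only numpy, scipy, OpenCV 4.12 (cv2) and the standard library are available. Lean on these libraries where they do the work, as an engineer would, in place of code of your own. Each camera call takes 0.05 s, during which the arm holds its last target. There are 200 camera calls.

### The job

Do the photometer's daily check: take the dust cover off the narrow read ledge and set it down aside, then set the master block (the widest one, five dots) gently, upright and centred on the ledge, its long side along the ledge, let go of it, and press the start button fully down while it stands there. Then put the cover back on the ledge, fully down, and put the master and every other reference block left out on the bench back in its own labelled slot of the storage case, fully down and upright. Leave the block that is already home and the other bench things where they are.

Things in the scene. Friction and masses are not known exactly. Their poses are not given: they have to be found in the camera images.
- block_bar: Reference block, long narrow: aluminium body 70 (x) x 30 (y) x 26 mm. On top, centred, a grey grip tab 30 (x) x 12 (y) x 30 mm high (56 mm in all), to be pinched across its 12 mm; its top has 1 dark dot. Origin: centre of the underside; z up, x along the tab. May be absent, else upright on the bench, about 0.1 kg.
- block_disc: Reference block, round: aluminium body 50 diameter x 26 high mm. On top, centred, a grey grip tab 30 (x) x 12 (y) x 30 mm high (56 mm in all), to be pinched across its 12 mm; its top has 2 dark dots. Origin: centre of the underside; z up, x along the tab. May be absent, else upright on the bench, about 0.1 kg.
- block_square: Reference block, square: aluminium body 42 x 42 x 26 mm. On top, centred, a grey grip tab 30 (x) x 12 (y) x 30 mm high (56 mm in all), to be pinched across its 12 mm; its top has 3 dark dots. Origin: centre of the underside; z up, x along the tab. May be absent, else upright on the bench, about 0.1 kg.
- block_small_disc: Reference block, small round: aluminium body 34 diameter x 26 high mm. On top, centred, a grey grip tab 30 (x) x 12 (y) x 30 mm high (56 mm in all), to be pinched across its 12 mm; its top has 4 dark dots. Origin: centre of the underside; z up, x along the tab. May be absent, else upright on the bench, about 0.1 kg.
- block_master: Reference block, the master block, the widest one: aluminium body 62 (x) x 48 (y) x 26 mm. On top, centred, a grey grip tab 30 (x) x 12 (y) x 30 mm high (56 mm in all), to be pinched across its 12 mm; its top has 5 dark dots. Origin: centre of the underside; z up, x along the tab. Always present, upright on the bench, about 0.2 kg.
- slot_bar: Own slot of block_bar: black module in the case, 82 x 82 x 18 mm, with an open-topped pocket 76 x 36 mm (long side along the module's x) (3 mm of play all round), chamfered mouth, 14 mm deep, level floor 4 mm above the origin. White label with 1 dark dot along its -x edge. Origin: pocket's centre, at the module's underside; z up. Module order varies.
- slot_disc: Own slot of block_disc: black module in the case, 82 x 82 x 18 mm, with an open-topped pocket 56 diameter mm (3 mm of play all round), chamfered mouth, 14 mm deep, level floor 4 mm above the origin. White label with 2 dark dots along its -x edge. Origin: pocket's centre, at the module's underside; z up. Module order varies.
- slot_square: Own slot of block_square: black module in the case, 82 x 82 x 18 mm, with an open-topped pocket 48 x 48 mm (3 mm of play all round), chamfered mouth, 14 mm deep, level floor 4 mm above the origin. White label with 3 dark dots along its -x edge. Origin: pocket's centre, at the module's underside; z up. Module order varies.
- slot_small_disc: Own slot of block_small_disc: black module in the case, 82 x 82 x 18 mm, with an open-topped pocket 40 diameter mm (3 mm of play all round), chamfered mouth, 14 mm deep, level floor 4 mm above the origin. White label with 4 dark dots along its -x edge. Origin: pocket's centre, at the module's underside; z up. Module order varies.
- slot_master: Own slot of block_master: black module in the case, 82 x 82 x 18 mm, with an open-topped pocket 68 x 54 mm (long side along the module's x) (3 mm of play all round), chamfered mouth, 14 mm deep, level floor 4 mm above the origin. White label with 5 dark dots along its -x edge. Origin: pocket's centre, at the module's underside; z up. Module order varies.
- block_stub: A sixth block (54 x 24 x 26 mm body, same tab, six dots) that is already home in its own slot in the case. Leave it there. Origin at the centre of the underside.
- case: Fixed flat grey tray, 212 (x) x 276 (y) mm, 12 mm thick with 20 mm high sides, holding six slot modules in 2 rows (x) of 3 (y), pitch 100 mm in x and 86 mm in y. Module tops are 30 mm above the bench. Origin at the centre of the underside.
- ledge (a point): Centre of the top of the photometer's read ledge: a narrow level aluminium ledge 18 mm wide (point x) and 50 mm long (point y), 40 mm above the deck, 90 mm above the bench. Axes: the photometer's. Round it the flat deck, 260 (x) x 220 (y) x 50 mm high, its centre 55 mm to -x of the ledge; on its -y side, from 110 mm off the ledge, the housing, 170 mm high.
- start (a joint): Travel of the start button, m: 0 up, 0.006 fully down; springs back up. Fully down takes 5 N.
- start_top (a point): Centre of the top of the start button (round, 26 mm across, grey, in a black housing) on the photometer's deck in front of the ledge (130 mm towards -x and 65 mm towards +y of it in the photometer's axes). Pressed straight down.
- cover: White dust cover, a saddle: top plate 60 (x) x 34 (y) x 6 mm, two 4 mm thick side walls 20 mm deep along x (26 mm between them, open at the ends), and on top a grip tab 30 (x) x 12 (y) x 30 mm high; 56 mm in all, 0.08 kg. Starts straddling the ledge, its x along the ledge, the ledge's top under the plate. Origin: centre between the walls' lower edges (20 mm below the ledge's top when on it); z up.
- reagent: Bystander: white reagent bottle with a blue cap, 48 mm diameter, 85 mm high. Origin at the centre of its underside. Leave alone.
- kit_box: Bystander: white and blue test kit carton, 70 x 200 x 75 mm. Origin at the centre of its underside. Leave alone.
- timer: Bystander: flat white bench timer, 60 x 60 x 18 mm. Origin at the centre of its underside. Leave alone.
- marker: Bystander: white marker pen, 125 x 11 x 11 mm, along its x. Origin at the centre of its underside. Leave alone.
- tip_rack: Bystander: pipette tip rack, 70 x 100 x 56 mm. Origin at the centre of its underside. Leave alone.
- control_vial: Bystander: small amber vial, 22 mm diameter, 38 mm high. Origin at the centre of its underside. Leave alone.
- beaker: Bystander: glass beaker, 70 mm diameter, 85 mm high. Origin at the centre of its underside. Leave alone.
There are look-alikes about, which are no part of the job. Leave any orange or red look-alike of the cover alone.

How it is judged:
By the outcome, as a careful person would: the job done as asked, in the order asked, and still so for the second after the job is handed in, with the robot touching nothing.
Of block_bar, block_disc, block_square, block_small_disc only 2 to 4 are there at a start; the rules pass over those that are not, and their reading is None.
At some moment in a run one of block_bar, block_disc, block_square, block_small_disc may be knocked a few centimetres aside while the robot is not near it.
It also fails if it takes over 210 s, if anything falls off the work surface, if the arm or the gripper's body presses on something with over 40 N, if the wrist force passes 120 N, or if a joint passes its speed limit or range.

## Working session

There is one attempt and no reset: what is moved stays moved. The work goes in short steps, Python scripts to look and compute and a shell command to move; the robot and the scene stay as the last step left them, time stands still between calls to the robot, and variables do not carry over. Pictures are saved under pics/ and viewed, at most 14 in all, crops included, and the job is handed in when it is done.

```bash
ls; mkdir -p pics
cat > h.py <<'E'
import numpy as np, cv2
from plant import monitor, eyes, ctrl
from scipy.spatial.transform import Rotation as Ro
def snap(name,fn=None):
    p=eyes.camera_params(name); im=eyes.read_camera(name)[:,:,::-1].copy()
    if fn: cv2.imwrite('pics/'+fn,im); np.savez('pics/'+fn[:-4]+'.npz',**{k:np.array(p[k]) for k in 'KRt'})
    return im,p
def load(fn):
    return cv2.imread('pics/'+fn), dict(np.load('pics/'+fn[:-4]+'.npz'))
def cast(p,uv,z):
    K,R,t=[np.array(p[k]) for k in 'KRt']; t=t.ravel()
    uv=np.atleast_2d(np.array(uv,float)); d=(R.T@np.linalg.inv(K)@np.c_[uv,np.ones(len(uv))].T).T
    c=-R.T@t; return c+d*((z-c[2])/d[:,2])[:,None]
def proj(p,X):
    K,R,t=[np.array(p[k]) for k in 'KRt']
    q=(K@(R@np.atleast_2d(X).T+t.reshape(3,1))).T; return q[:,:2]/q[:,2:]
E
python3 - <<'E'
from h import *
for n in ['scene','side','wrist']:
    im,p=snap(n,n+'0.png'); R=np.array(p['R']); print(n,-R.T@np.array(p['t']).ravel(), R[2], p['K'][0][0])
print(monitor.get_state())
E
```

```text
pics
scene [ 1.09815684 -0.46247492  1.00515858] [-0.46025955  0.4270795  -0.77830858] 462.64595949255323
side [ 0.28251049 -1.026401    0.69599202] [ 0.18588119  0.84658477 -0.49874083] 444.5246005856419
wrist [0.16737725 0.65744591 0.37202365] [ 0.26794466 -0.10225033 -0.95799297] 321.62248567639523
{'time': 0.15, 'qpos': array([ 1.06401724e+00,  2.86991747e-01,  1.57783046e+00,  3.22625970e-06,
        1.27863105e+00, -1.50020584e-01]), 'dq': array([ 0.00212435, -0.00174073, -0.00454792,  0.00157052,  0.00035395,
        0.00037061]), 'joint_efforts': array([-2.17170636e-04, -4.06604218e+01, -2.93140554e+01, -1.46725583e-04,
        3.94237446e-03, -1.10717187e-05]), 'eef_pos': array([0.23548575, 0.63208028, 0.24925075]), 'tcp_rot': array([ 1.77435158e-01,  9.84132054e-01, -8.80086663e-04, -3.01510447e-04]), 'contact_force': array([-0.27763414,  0.50724319,  0.18148529]), 'wrist_torque': array([-0.01371932, -0.02551723,  0.00164511]), 'finger_force': 0.0, 'opening': 1.000990299850386}
```

View pics/scene0.png

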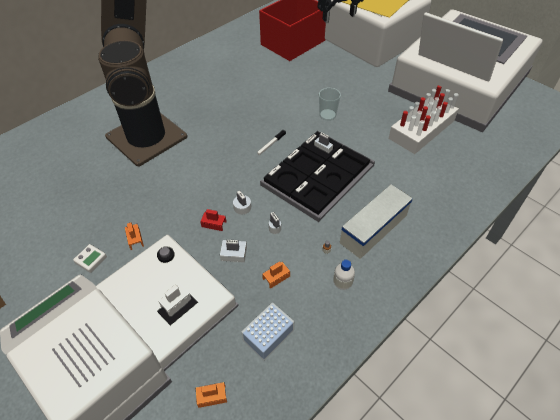

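View pics/side0.png

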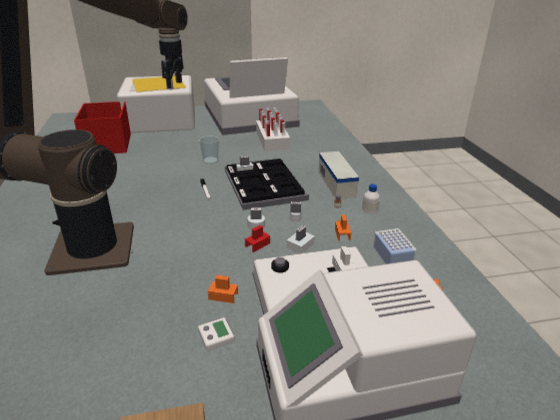

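The scene view shows the case at (318,172), loose tabbed blocks at (241,200), (274,222) and (233,247), the white cover on the ledge at (174,298), the start button at (165,254), and orange/red look-alikes. I'll enlarge it to read the dots and shapes.

Run:
```python
from h import *
im,p=load('scene0.png')
a=cv2.resize(im[180:270,190:300],None,fx=5,fy=5,interpolation=cv2.INTER_CUBIC)[:, :]
b=cv2.resize(im[125:217,255:380],None,fx=5,fy=5,interpolation=cv2.INTER_CUBIC)
cv2.imwrite('pics/cA.png',a);cv2.imwrite('pics/cB.png',b)
for n,uv,z in [('case',(318,172),.03),('disc',(241,194),.056),('small',(275,215),.056),('white',(233,243),.056),('covertab',(173,290),.126),('btn',(165,250),.06)]:
    print(n,cast(p,uv,z).round(3), )
```

```text
case [[0.513 0.251 0.03 ]]
disc [[0.437 0.025 0.056]]
small [[0.554 0.041 0.056]]
white [[ 0.544 -0.095  0.056]]
covertab [[ 0.586 -0.294  0.126]]
btn [[ 0.444 -0.229  0.06 ]]
```

View pics/cA.png

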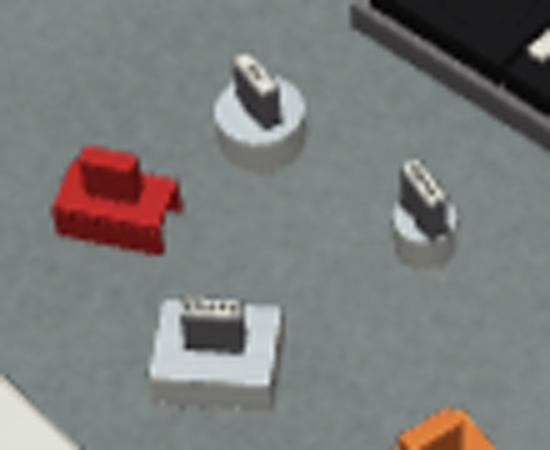

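View pics/cB.png

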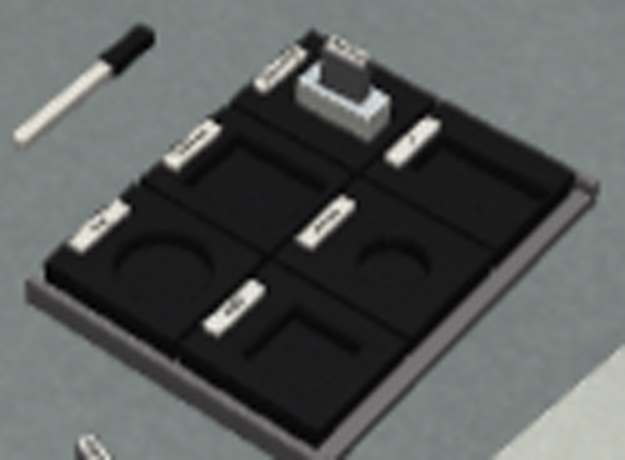

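Candidates: the tabs at scene pixels (241,200) (round, larger, about 2 dots), (274,222) (small round, about 4 dots) and (233,247) (wide rectangle, about 5 dots, so the master). The square and bar aren't seen so far. I'll take a closer wrist view to confirm.

```bash
cat >> h.py <<'E'
def go(x,y,z,hy=None):
    """print row (shift,turn) to tool-down pose with closing axis at heading hy deg (mod 180)"""
    s=monitor.get_state(); p0=np.array(s['eef_pos']); R0=Ro.from_quat(s['tcp_rot'])
    d=R0.inv().apply(np.array([x,y,z])-p0)/0.4
    cy=R0.as_matrix()[:,1]; h0=np.degrees(np.arctan2(cy[1],cy[0]))
    if hy is None: hy=h0
    dh=(hy-h0+90)%180-90
    for D in (dh,dh-180*np.sign(dh)):
        h=np.radians(h0+D); Y=np.array([np.cos(h),np.sin(h),0]); Z=np.array([0,0,-1.]); X=np.cross(Y,Z)
        rv=(R0.inv()*Ro.from_matrix(np.c_[X,Y,Z])).as_rotvec()/np.pi
        print('p',p0.round(4),'h0 %.1f'%h0,'q1 %.2f q6 %.2f'%(s['qpos'][0],s['qpos'][5]),'F',s['contact_force'].round(1),'row',d.round(4).tolist(),rv.round(4).tolist(),'rows>=%d'%np.ceil(max(np.linalg.norm(d)*.4/.0625,abs(D)/10.7)), 'D %.1f'%D)
E
python3 -c "
from h import *
go(.6,.0,.42,0+90)"
```

```text
p [0.2355 0.6321 0.2493] h0 69.6 q1 1.06 q6 -0.15 F [-0.3  0.5  0.2] row [-1.4057, -1.1632, -0.4251] [-0.0006, -0.0002, -0.1136] rows>=12 D 20.4
p [0.2355 0.6321 0.2493] h0 69.6 q1 1.06 q6 -0.15 F [-0.3  0.5  0.2] row [-1.4057, -1.1632, -0.4251] [-0.0003, 0.0008, 0.8864] rows>=15 D -159.6
```

```bash
python3 -m handwheel '[[-0.5,-0.4,-0.42,0,0,0,1],[-0.7,-0.58,-0.42,0,0,-0.11,1],[-0.7,-0.58,-0.42,0,0,-0.11,1],[-0.7,-0.58,-0.42,0,0,-0.11,1],[-0.7,-0.58,-0.42,0,0,-0.11,1],[-0.7,-0.58,-0.42,0,0,-0.11,1],[-0.7,-0.58,-0.42,0,0,-0.11,1],[-0.7,-0.58,-0.42,0,0,-0.11,1]]'
python3 -c "
from h import *
snap('wrist','w1.png')
go(.6,.0,.42,90)"
```

```text
time: 1.15
eef_pos: [0.418, 0.3161, 0.4193]
tcp_rot: [0.007, 1.0, 0.0, 0.001]
contact_force: [0.3, 0.5, -0.4]
opening: 1.0
finger_force: 0.0
p [0.4172 0.3169 0.4183] h0 89.3 q1 0.46 q6 -1.10 F [0.5 0.4 0.3] row [-0.4671, -0.7864, -0.0048] [0.0002, -0.0, -0.0041] rows>=6 D 0.7
p [0.4172 0.3169 0.4183] h0 89.3 q1 0.46 q6 -1.10 F [0.5 0.4 0.3] row [-0.4671, -0.7864, -0.0048] [-0.0001, -0.0002, 0.9959] rows>=17 D -179.3
```

View pics/w1.png

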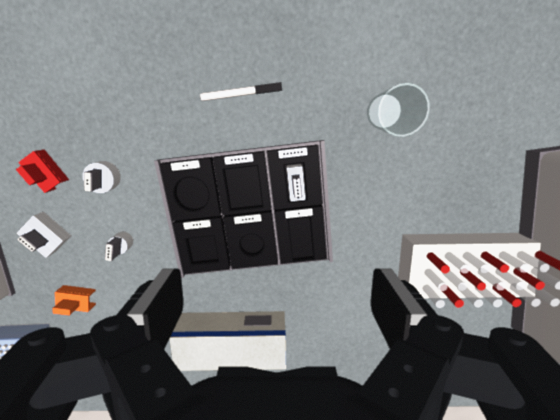

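The wrist view confirms the slots: disc (2 dots) at (190,192), master (5) at (242,187), stub (6, occupied) at (295,183), square (3) at (203,245), small disc (4) at (250,243), bar (1) at (300,235). Left are the disc (97,179), master (40,236) and small disc (115,247). I'll move over the blocks.

```bash
python3 -m handwheel '[[-0.25,-0.83,0,0,0,0,1],[-0.25,-0.83,0,0,0,0,1],[-0.25,-0.83,0,0,0,0,1],[-0.25,-0.83,0,0,0,0,1],[-0.25,-0.83,0,0,0,0,1],[-0.25,-0.83,0,0,0,0,1],[-0.25,-0.83,0,0,0,0,1],[-0.25,-0.83,0,0,0,0,1]]'
python3 -c "
from h import *
snap('wrist','w2.png')
go(.55,-.25,.42,90)"
```

```text
time: 2.2
eef_pos: [0.5132, -0.0144, 0.4175]
tcp_rot: [0.005, 1.0, 0.001, -0.001]
contact_force: [-0.5, -0.3, 0.5]
opening: 0.999
finger_force: 0.0
p [ 0.5131 -0.0141  0.4178] h0 89.5 q1 -0.23 q6 -1.79 F [-0.1 -0.8 -0.2] row [-0.0975, -0.5888, -0.006] [0.0003, -0.0003, -0.0029] rows>=4 D 0.5
p [ 0.5131 -0.0141  0.4178] h0 89.5 q1 -0.23 q6 -1.79 F [-0.1 -0.8 -0.2] row [-0.0975, -0.5888, -0.006] [-0.0005, -0.0004, 0.9971] rows>=17 D -179.5
```

View pics/w2.png

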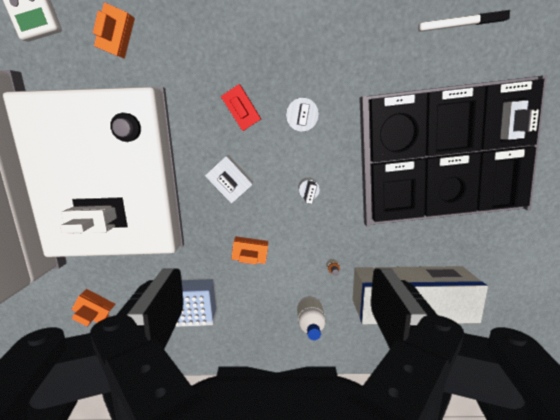

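This view shows everything: disc (302,115), small disc (308,190), master with 5 dots (228,179), case at right, cover on the ledge (90,215), button (123,127), and orange/red look-alikes at (115,30), (240,107), (250,250) and (92,308). There is no bar or square. Next I'll go over the photometer.

```bash
python3 -m handwheel '[[-0.2,-0.62,0,0,0,0,1],[-0.2,-0.62,0,0,0,0,1],[-0.2,-0.62,0,0,0,0,1],[-0.2,-0.62,0,0,0,0,1],[-0.2,-0.62,0,0,0,0,1],[-0.2,-0.62,0,0,0,0,1],[-0.2,-0.62,0,0,0,0,1]]'
python3 -c "
from h import *
im,p=snap('wrist','w3.png')
print(cast(p,[(270,210),(270,100)],.126), go(.55,-.25,.42,90))
cv2.imwrite('pics/w3c.png',cv2.resize(im[60:320,120:420],None,fx=2.3,fy=2.3,interpolation=cv2.INTER_CUBIC))"
```

```text
time: 3.12
eef_pos: [0.5907, -0.2624, 0.419]
tcp_rot: [0.004, 1.0, 0.0, 0.0]
contact_force: [-0.1, 0.4, -0.3]
opening: 1.004
finger_force: 0.0
p [ 0.5907 -0.2625  0.4192] h0 89.5 q1 -0.58 q6 -2.14 F [ 0.5 -0.3 -0.3] row [0.1019, 0.0302, -0.0021] [-0.0001, 0.0003, -0.0028] rows>=1 D 0.5
p [ 0.5907 -0.2625  0.4192] h0 89.5 q1 -0.58 q6 -2.14 F [ 0.5 -0.3 -0.3] row [0.1019, 0.0302, -0.0021] [0.0005, 0.0001, 0.9972] rows>=17 D -179.5
[[ 0.63778436 -0.27199381  0.126     ]
 [ 0.49801935 -0.27011614  0.126     ]] None
```

View pics/w3c.png

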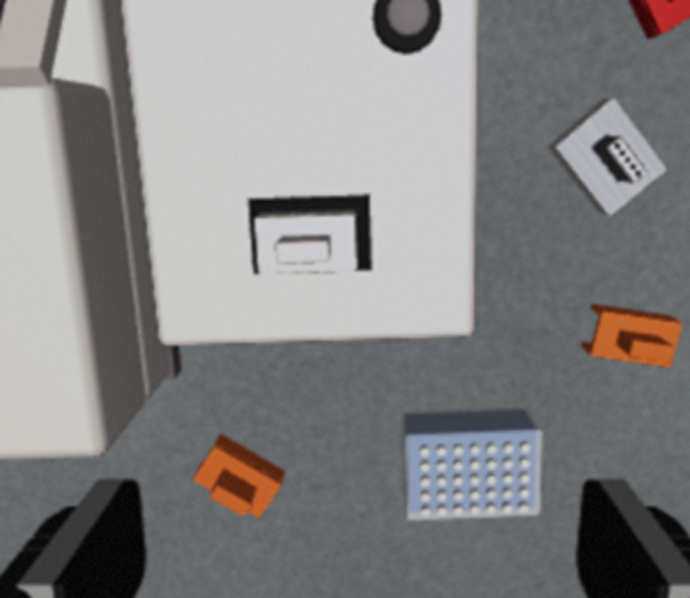

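The crop (×2.3, offset 120,60) shows the white cover with its tab at crop (302,247), full-frame (251,167). The button is at crop (407,15), and the deck's corner is at crop (473,333). The master at crop (612,157) clearly has five dots. Now I'll measure.

Run:
```python
from h import *
im,p=load('w3.png'); g=cv2.cvtColor(im,6).astype(float); gs=cv2.GaussianBlur(g,(0,0),.8)
def edge_rows(cols,r0,r1,sign): # subpixel vertical-direction edge for each column
    out=[]
    for c in cols:
        d=np.diff(gs[r0:r1,c])*sign; i=int(np.argmax(d)); 
        o=0
        if 0<i<len(d)-1: o=.5*(d[i-1]-d[i+1])/(d[i-1]-2*d[i]+d[i+1])
        out.append((c,r0+i+.5+o))
    return np.array(out)
def edge_cols(rows,c0,c1,sign):
    out=[]
    for r in rows:
        d=np.diff(gs[r,c0:c1])*sign; i=int(np.argmax(d)); o=0
        if 0<i<len(d)-1: o=.5*(d[i-1]-d[i+1])/(d[i-1]-2*d[i]+d[i+1])
        out.append((c0+i+.5+o,r))
    return np.array(out)
def line(P): v=cv2.fitLine(P[:,:2].astype(np.float32),cv2.DIST_HUBER,0,.001,.001).ravel(); return v
def ang(v): return np.degrees(np.arctan2(v[1],v[0]))%180
# deck edges z=.05
B=cast(p,edge_rows(range(200,315,3),195,215,-1),.05); Rr=cast(p,edge_cols(range(100,195,3),318,335,-1),.05)
lb,lr=line(B),line(Rr); print('deck +x edge',lb,ang(lb),'deck +y edge',lr,ang(lr))
A=np.c_[lb[:2],-lr[:2]]; s=np.linalg.solve(A,lr[2:]-lb[2:]); corner=lb[2:]+lb[:2]*s[0]
th=np.radians((ang(lb)-90+ang(lr)+90)/2-90+90) ; 
a1=(ang(lb)-90+90)%180-90; a2=(ang(lr)+90)%180-90; print('angles',a1,a2)
# photometer yaw (x axis heading) from both
y1=a1 if abs(a1)<45 else a1
print('corner',corner)
yaw=np.radians(((ang(lr)+90)%180-90+ang(lb)-90)/2); X=np.array([np.cos(yaw),np.sin(yaw)]);Y=np.array([-X[1],X[0]])
print('yaw',np.degrees(yaw),'ledge from deck',corner-75*1e-3*X-.11*Y,'btn pred',corner-.205*X-.045*Y)
# button: grey disc inside black
btn=(407/2.3+120,15/2.3+60); roi=g[50:85,275:320]; hsv=im[50:85,275:320]
m=((roi>70)&(roi<190)).astype(np.uint8)
n,l,st,ce=cv2.connectedComponentsWithStats(m); 
for i in range(1,n):
    if st[i,4]>40: print('comp',st[i],ce[i]+[275,50],cast(p,ce[i]+[275,50],.062))
# cover plate z .096
T=cast(p,edge_rows(range(235,273,2),144,158,1),.096); L=cast(p,edge_cols(range(156,176,2),226,236,1),.096); Q=cast(p,edge_cols(range(156,176,2),268,280,-1),.096)
for n,P in (('T',T),('L',L),('Q',Q)): print(n,line(P),P[:,0].mean(),P[:,1].mean(),P.std(0).round(4))
```

```text
deck +x edge [ 0.02368475 -0.9997195   0.65481335 -0.29298428] 91.35717 deck +y edge [ 0.9997564   0.02207152  0.54696035 -0.18889871] 1.2647074
angles 1.3571701 1.2647095
corner [ 0.6522923 -0.1865733]
yaw 1.3109397 ledge from deck [ 0.57982856 -0.2982604 ] btn pred [ 0.4483755  -0.23625156]
comp [  6   0  32  34 155] [296.85806452  66.22580645] [[ 0.45158214 -0.2339708   0.062     ]]
comp [ 14   6  18  19 273] [297.17216117  65.00732601] [[ 0.45005481 -0.23355724  0.062     ]]
T [ 0.01716001 -0.9998528   0.5653028  -0.299856  ] 0.5652433554221109 -0.29491944491082117 [0.0004 0.015  0.    ]
L [ 0.99973816  0.02288384  0.58121383 -0.32557985] 0.5812138170821127 -0.32557984342046936 [0.0079 0.0002 0.    ]
Q [ 0.9990219   0.04421791  0.58166265 -0.2659536 ] 0.5816626480467464 -0.2659535906285268 [0.008  0.0004 0.    ]
```

Run:
```python
from h import *
im,p=load('w2.png')
for n,uv in [('red',(240,107)),('orangeN',(250,250)),('orangeTop',(115,30)),('deckcorner',(160,88)),('disc',(302,120)),('sd',(308,195)),('master',(228,179)),('vial',(333,270)),('reag',(312,315)),('tiprack',(197,290)),('caseBL',(372,223)),('caseTL',(362,97)),('cand1',(195,60)),('cand2',(185,110)),('cand3',(245,300))]: print(n,cast(p,uv,.03).round(3)[0,:2])
go(.582,-.296,.20,1.3)
```

```text
red [ 0.425 -0.069]
orangeN [ 0.658 -0.061]
orangeTop [ 0.32  -0.241]
deckcorner [ 0.397 -0.186]
disc [0.444 0.025]
sd [0.562 0.036]
master [ 0.534 -0.093]
vial [0.697 0.083]
reag [0.787 0.048]
tiprack [ 0.734 -0.158]
caseBL [0.611 0.144]
caseTL [0.412 0.114]
cand1 [ 0.359 -0.131]
cand2 [ 0.428 -0.152]
cand3 [ 0.755 -0.073]
p [ 0.5907 -0.2625  0.4192] h0 89.5 q1 -0.58 q6 -2.14 F [ 0.5 -0.3 -0.3] row [0.0215, -0.084, 0.548] [0.0002, 0.0003, 0.49] rows>=9 D -88.2
p [ 0.5907 -0.2625  0.4192] h0 89.5 q1 -0.58 q6 -2.14 F [ 0.5 -0.3 -0.3] row [0.0215, -0.084, 0.548] [-0.0003, 0.0002, -0.51] rows>=9 D 91.8
```

Cover position agrees: plate 59.6 mm long, centre (.582,-.296), and the deck edges give the ledge as (.580,-.298), yaw 1.3°. I'll hover above it.

```bash
python3 -m handwheel '[[0.0215,-0.084,0.3,0,0,0.49,1],[0.0215,-0.084,0.3,0,0,0.49,1],[0.0215,-0.084,0.3,0,0,0.49,1],[0.0215,-0.084,0.3,0,0,0.49,1],[0.0215,-0.084,0.3,0,0,0.49,1],[0.0215,-0.084,0.548,0,0,0.49,1],[0.0215,-0.084,0.548,0,0,0.49,1],[0.0215,-0.084,0.548,0,0,0.49,1],[0.0215,-0.084,0.548,0,0,0.49,1],[0.0215,-0.084,0.548,0,0,0.49,1],[0.0215,-0.084,0.548,0,0,0.49,1]]'
python3 - <<'E'
from h import *
im,p=snap('wrist','w4.png')
print(proj(p,[[.582,-.296,.126],[.582,-.296,.096]]))
go(.582,-.296,.119,1.3)
E
```

```text
time: 4.55
eef_pos: [0.5819, -0.2974, 0.1999]
tcp_rot: [0.699, 0.715, 0.0, 0.001]
contact_force: [0.1, -0.0, 0.3]
opening: 1.004
finger_force: 0.0
[[276.25247579 231.47353893]
 [276.27299089 217.5990358 ]]
p [ 0.5818 -0.2976  0.1997] h0 1.2 q1 -0.63 q6 -0.65 F [ 0.5 -0.   0.3] row [0.0041, 0.0005, 0.2018] [0.0002, 0.0001, -0.0004] rows>=2 D 0.1
p [ 0.5818 -0.2976  0.1997] h0 1.2 q1 -0.63 q6 -0.65 F [ 0.5 -0.   0.3] row [0.0041, 0.0005, 0.2018] [0.0002, -0.0003, 0.9996] rows>=17 D -179.9
```

View pics/w4.png

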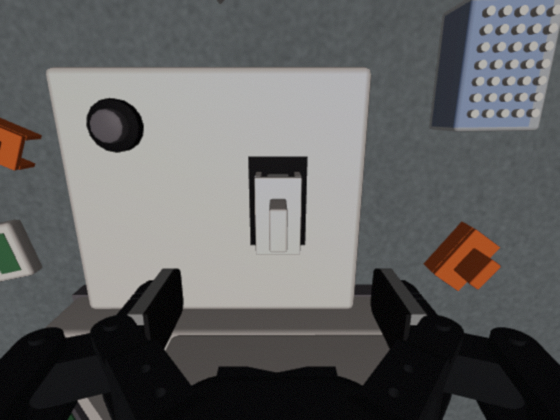

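The tab top centre is at (278,230), against a prediction of (276,231), so the grasp is centred. Descend and grip.

```bash
python3 -m handwheel '[[0.004,-0.002,0.1,0,0,0,1],[0.004,-0.002,0.16,0,0,0,1],[0.004,-0.002,0.2,0,0,0,1],[0.004,-0.002,0.2,0,0,0,1],[0.004,-0.002,0.2,0,0,0,0],[0.004,-0.002,0.2,0,0,0,-0.7],[0.004,-0.002,0.2,0,0,0,-1],[0.004,-0.002,0.2,0,0,0,-1],[0.004,-0.002,0.2,0,0,0,-1],[0.004,-0.002,0.2,0,0,0,-1],[0.004,-0.002,0.2,0,0,0,-1],[0.004,-0.002,0.2,0,0,0,-1]]' 30
python3 -c "
from h import *
go(.582,-.296,.119,1.3)"
```

```text
time: 6.1
eef_pos: [0.581, -0.2967, 0.1196]
tcp_rot: [0.7, 0.714, 0.0, 0.0]
contact_force: [0.6, -0.4, 4.9]
opening: 0.131
finger_force: 35.0
p [ 0.581  -0.2967  0.1196] h0 1.2 q1 -0.63 q6 -0.65 F [ 0.6 -0.4  4.9] row [0.0018, 0.0025, 0.0015] [0.0002, 0.0001, -0.0008] rows>=1 D 0.1
p [ 0.581  -0.2967  0.1196] h0 1.2 q1 -0.63 q6 -0.65 F [ 0.6 -0.4  4.9] row [0.0018, 0.0025, 0.0015] [0.0002, -0.0003, 0.9992] rows>=17 D -179.9
```

```bash
python3 -m handwheel '[[0,0,-0.05,0,0,0,-1],[0,0,-0.15,0,0,0,-1],[0,0,-0.2,0,0,0,-1],[-0.06,-0.12,-0.2,0,0,0,-1],[-0.12,-0.25,-0.2,0,0,0,-1],[-0.12,-0.25,-0.1,0,0,0,-1],[-0.12,-0.25,-0.02,0,0,0,-1],[-0.12,-0.25,0.02,0,0,0,-1],[-0.12,-0.25,0.04,0,0,0,-1],[-0.12,-0.25,0.045,0,0,0,-1],[-0.12,-0.25,0.045,0,0,0,-1]]'
python3 -c "
from h import *
print(monitor.get_state()['opening'])
go(.48,-.345,.1,1.3)"
```

```text
time: 7.48
eef_pos: [0.4824, -0.3471, 0.1022]
tcp_rot: [0.7, 0.714, -0.0, 0.001]
contact_force: [-0.6, -0.1, -1.4]
opening: 0.129
finger_force: 34.5
0.1293547320177559
p [ 0.4824 -0.3471  0.1022] h0 1.2 q1 -0.79 q6 -0.81 F [-0.6 -0.1 -1.4] row [0.0053, -0.0059, 0.0056] [0.0004, 0.0004, -0.0007] rows>=1 D 0.1
p [ 0.4824 -0.3471  0.1022] h0 1.2 q1 -0.79 q6 -0.81 F [-0.6 -0.1 -1.4] row [0.0053, -0.0059, 0.0056] [0.0007, -0.0007, 0.9993] rows>=17 D -179.9
```

```bash
python3 -m handwheel '[[0,0,0.004,0,0,0,-1],[0,0,0.007,0,0,0,-1],[0,0,0.007,0,0,0,-1],[0,0,0.007,0,0,0,0],[0,0,0.007,0,0,0,1],[0,0,0.007,0,0,0,1],[0,0,0.007,0,0,0,1],[0,0,-0.1,0,0,0,1],[0,0,-0.25,0,0,0,1],[0.05,0.24,-0.35,0,0,0,1],[0.05,0.24,-0.35,0,0,0,1],[0.05,0.24,-0.35,0,0,0,1]]'
python3 -m handwheel '[[0,0,0,0,0,0,1],[0,0,0,0,0,0,1]]' >/dev/null
python3 - <<'E'
from h import *
im,p=snap('wrist','w5.png')
print(proj(p,[[.582,-.296,.09]]))
go(.582,-.296,.119,1.3)
E
```

```text
time: 8.98
eef_pos: [0.5799, -0.3242, 0.2432]
tcp_rot: [0.699, 0.715, 0.0, 0.002]
contact_force: [-0.1, -0.5, -0.3]
opening: 1.006
finger_force: 0.0
[[284.37402122 171.29865555]]
p [ 0.576  -0.3248  0.2399] h0 1.1 q1 -0.67 q6 -0.69 F [0.1 0.6 0.7] row [0.0714, 0.0168, 0.3024] [-0.0006, -0.0004, -0.0012] rows>=2 D 0.2
p [ 0.576  -0.3248  0.2399] h0 1.1 q1 -0.67 q6 -0.69 F [0.1 0.6 0.7] row [0.0714, 0.0168, 0.3024] [-0.0007, 0.0009, 0.9988] rows>=17 D -179.8
```

View pics/w5.png

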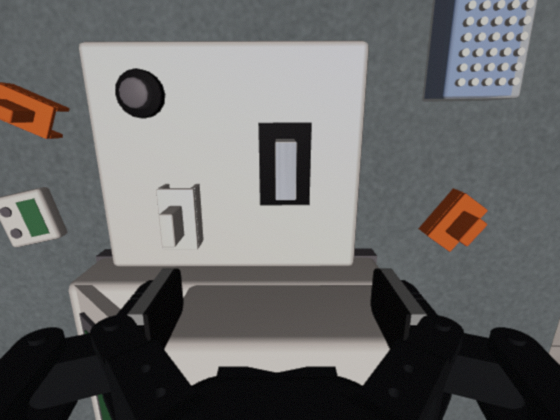

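The bare ledge shows as a light rectangle (276–297, 140–200) inside the black recess. The cover stands upright on the deck at (180,215). I'll measure the ledge, and the blocks from w2.

Run:
```python
from h import *
im,p=load('w5.png'); 
def rect(p,c,z):
    P=cast(p,c.reshape(-1,2),z)[:,:2]; r=cv2.minAreaRect((P*1000).astype(np.float32)); b=cv2.boxPoints(r); e=b[1]-b[0],b[2]-b[1]
    i=int(np.linalg.norm(e[1])>np.linalg.norm(e[0])); L=e[i]; 
    return np.round(r[0],1),np.round(sorted(r[1]),1),'long heading %.1f'%(np.degrees(np.arctan2(L[1],L[0]))%180)
g=cv2.cvtColor(im,6); 
m=np.zeros_like(g); m[126:203,262:308]=(g[126:203,262:308]>135)*255
n,l,st,ce=cv2.connectedComponentsWithStats(m)
i=1+np.argmax(st[1:,4]); c=cv2.findContours((l==i).astype(np.uint8),0,1)[0][0]
print('ledge',st[i],rect(p,c,.09), sorted(set(np.round(g[126:145:2,286]).tolist())), g[126:145,286])
im,p=load('w2.png'); g=cv2.cvtColor(im,6)
for n,(x,y) in {'disc':(302,115),'sd':(308,190),'master':(228,179)}.items():
    m=np.zeros_like(g); m[y-32:y+32,x-32:x+32]=(g[y-32:y+32,x-32:x+32]>160)*255
    m=cv2.morphologyEx(m,3,np.ones((3,3)))
    k,l,st,ce=cv2.connectedComponentsWithStats(m); i=1+np.argmax(st[1:,4]); c=cv2.findContours((l==i).astype(np.uint8),0,1)[0][0]
    print(n,st[i],rect(p,c,.026))
```

```text
ledge [ 276  142   20   58 1158] (array([ 583.1, -295.9]), array([16.6, 48.7]), 'long heading 91.2') [24, 25, 27, 28, 41, 80, 157, 166] [ 25  25  28  25  28  25  25  27  27  27  24  26  41  71  80 103 157 167
 166]
disc [286  97  33  35 895] (array([435.8,  25.2]), array([49.1, 49.7]), 'long heading 179.5')
sd [306 182  14  22 185] (array([559.3,  45.5]), array([18. , 37.3]), 'long heading 167.3')
master [ 205  156   47   47 1057] (array([536.4, -93. ]), array([48.7, 63.5]), 'long heading 40.9')
```

```bash
python3 -c "
from h import *
go(.536,-.093,.20,130.9)"
```

```text
p [ 0.576  -0.3248  0.2399] h0 1.1 q1 -0.67 q6 -0.69 F [0.1 0.6 0.7] row [0.5812, -0.0889, 0.1008] [-0.0007, -0.0001, 0.2788] rows>=5 D -50.2
p [ 0.576  -0.3248  0.2399] h0 1.1 q1 -0.67 q6 -0.69 F [0.1 0.6 0.7] row [0.5812, -0.0889, 0.1008] [0.0002, -0.0009, -0.7212] rows>=13 D 129.8
```

```bash
python3 -m handwheel '[[0.1,0,0,0,0,0.1,1],[0.3,-0.05,0.05,0,0,0.2,1],[0.581,-0.089,0.1,0,0,0.279,1],[0.581,-0.089,0.1,0,0,0.279,1],[0.581,-0.089,0.1,0,0,0.279,1],[0.581,-0.089,0.1,0,0,0.279,1],[0.581,-0.089,0.1,0,0,0.279,1],[0.581,-0.089,0.1,0,0,0.279,1],[0.581,-0.089,0.1,0,0,0.279,1]]'
python3 - <<'E'
from h import *
im,p=snap('wrist','w6.png')
g=cv2.cvtColor(im,6); x,y=proj(p,[[.536,-.093,.026]])[0]; print(x,y)
x,y=int(x),int(y); m=np.zeros_like(g); m[y-60:y+60,x-70:x+70]=(g[y-60:y+60,x-70:x+70]>160)*255
c=max(cv2.findContours(m,0,1)[0],key=cv2.contourArea); P=cast(p,c.reshape(-1,2),.026)[:,:2]*1000
print(cv2.minAreaRect(P.astype(np.float32)))
# tab top dots: dark pixels inside white strip, at z=.056
go(.536,-.093,.049,130.9)
cv2.imwrite('pics/w6c.png',im[40:340,120:440])
E
```

```text
time: 10.4
eef_pos: [0.5372, -0.0939, 0.2013]
tcp_rot: [0.937, 0.349, 0.0, 0.0]
contact_force: [-0.5, 0.8, -1.2]
opening: 0.997
finger_force: 0.0
274.3404378842736 197.24039664661552
((536.4503784179688, -92.9808120727539), (60.76676559448242, 47.463382720947266), 41.01038360595703)
p [ 0.5371 -0.0938  0.2012] h0 -49.1 q1 -0.36 q6 0.50 F [-0.1  0.6 -0.8] row [-0.0009, -0.0034, 0.3805] [0.0, -0.0, -0.0] rows>=3 D 0.0
p [ 0.5371 -0.0938  0.2012] h0 -49.1 q1 -0.36 q6 0.50 F [-0.1  0.6 -0.8] row [-0.0009, -0.0034, 0.3805] [-0.0, -0.0, 1.0] rows>=17 D -180.0
```

View pics/w6c.png

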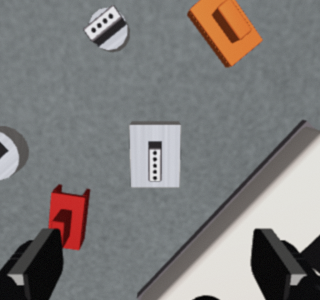

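The crop confirms the master: five dots, body about 61×47 mm, centre (.5364,-.093), long side at 41°. Descend and grip.

```bash
python3 -m handwheel '[[-0.001,-0.003,0.15,0,0,0,1],[-0.001,-0.003,0.28,0,0,0,1],[-0.001,-0.003,0.35,0,0,0,1],[-0.001,-0.003,0.38,0,0,0,1],[-0.001,-0.003,0.38,0,0,0,1],[-0.001,-0.003,0.38,0,0,0,0],[-0.001,-0.003,0.38,0,0,0,-0.7],[-0.001,-0.003,0.38,0,0,0,-1],[-0.001,-0.003,0.38,0,0,0,-1],[-0.001,-0.003,0.38,0,0,0,-1],[-0.001,-0.003,0.38,0,0,0,-1],[-0.001,-0.003,0.38,0,0,0,-1]]' 40
python3 -m handwheel '[[0,0,-0.05,0,0,0,-1],[0,0,-0.2,0,0,0,-1],[0,0,-0.35,0,0,0,-1],[0,0,-0.4,0,0,0,-1],[0,0,-0.4,0,0,0,-1],[0,0,-0.4,0,0,0,-1]]'
python3 -c "
from h import *
go(.583,-.296,.19,1.2)"
```

```text
time: 11.95
eef_pos: [0.5364, -0.0926, 0.0496]
tcp_rot: [0.937, 0.35, 0.0, 0.0]
contact_force: [0.1, -1.1, 3.3]
opening: 0.132
finger_force: 40.0
time: 12.7
eef_pos: [0.5345, -0.0918, 0.2064]
tcp_rot: [0.937, 0.35, -0.002, -0.002]
contact_force: [-0.1, 0.6, -1.7]
opening: 0.132
finger_force: 39.4
p [ 0.5345 -0.0918  0.2064] h0 -49.1 q1 -0.36 q6 0.50 F [-0.1  0.6 -1.7] row [-0.2427, 0.4652, 0.0397] [-0.0016, 0.0001, -0.2792] rows>=5 D 50.3
p [ 0.5345 -0.0918  0.2064] h0 -49.1 q1 -0.36 q6 0.50 F [-0.1  0.6 -1.7] row [-0.2427, 0.4652, 0.0397] [0.0001, 0.0019, 0.7208] rows>=13 D -129.7
```

```bash
python3 -m handwheel '[[-0.12,0.23,0,0,0,-0.1,-1],[-0.243,0.465,0,0,0,-0.279,-1],[-0.243,0.465,0,0,0,-0.279,-1],[-0.243,0.465,0,0,0,-0.279,-1],[-0.243,0.465,0,0,0,-0.279,-1],[-0.243,0.465,0.04,0,0,-0.279,-1],[-0.243,0.465,0.04,0,0,-0.279,-1],[-0.243,0.465,0.04,0,0,-0.279,-1],[-0.243,0.465,0.04,0,0,-0.279,-1],[-0.243,0.465,0.04,0,0,-0.279,-1],[-0.243,0.465,0.04,0,0,-0.279,-1],[-0.243,0.465,0.04,0,0,-0.279,-1]]'
python3 -c "
from h import *
go(.583,-.296,.142,1.2)"
```

```text
time: 14.2
eef_pos: [0.5844, -0.2966, 0.1934]
tcp_rot: [0.7, 0.714, 0.0, 0.0]
contact_force: [-0.1, -0.2, -1.8]
opening: 0.128
finger_force: 39.7
p [ 0.5844 -0.2966  0.1934] h0 1.2 q1 -0.62 q6 -0.64 F [-0.1 -0.2 -1.8] row [0.0016, -0.0036, 0.1284] [0.0001, 0.0001, -0.0002] rows>=1 D 0.0
p [ 0.5844 -0.2966  0.1934] h0 1.2 q1 -0.62 q6 -0.64 F [-0.1 -0.2 -1.8] row [0.0016, -0.0036, 0.1284] [0.0001, -0.0001, 0.9998] rows>=17 D -180.0
```

```bash
python3 -m handwheel '[[0.002,-0.0035,0.06,0,0,0,-1],[0.002,-0.0035,0.1,0,0,0,-1],[0.002,-0.0035,0.115,0,0,0,-1],[0.002,-0.0035,0.122,0,0,0,-1],[0.002,-0.0035,0.127,0,0,0,-1],[0.002,-0.0035,0.127,0,0,0,-1],[0.002,-0.0035,0.127,0,0,0,-1]]'
python3 -c "
from h import *
go(.583,-.296,.1395,1.2)"
```

```text
time: 15.08
eef_pos: [0.5832, -0.296, 0.1429]
tcp_rot: [0.7, 0.714, 0.0, 0.0]
contact_force: [-0.5, -0.0, -2.1]
opening: 0.133
finger_force: 39.7
p [ 0.5832 -0.296   0.1429] h0 1.2 q1 -0.62 q6 -0.64 F [-0.5 -0.  -2.1] row [0.0, -0.0005, 0.0085] [0.0002, 0.0002, -0.0003] rows>=1 D 0.0
p [ 0.5832 -0.296   0.1429] h0 1.2 q1 -0.62 q6 -0.64 F [-0.5 -0.  -2.1] row [0.0, -0.0005, 0.0085] [0.0003, -0.0004, 0.9997] rows>=17 D -180.0
```

```bash
python3 -m handwheel '[[0,0,0.003,0,0,0,-1],[0,0,0.005,0,0,0,-1],[0,0,0.007,0,0,0,-1],[0,0,0.0085,0,0,0,-1],[0,0,0.0085,0,0,0,-1],[0,0,0.0085,0,0,0,-1]]'
```

```text
time: 15.82
eef_pos: [0.583, -0.2959, 0.1397]
tcp_rot: [0.7, 0.714, -0.0, 0.0]
contact_force: [-1.8, 0.6, 2.8]
opening: 0.131
finger_force: 40.6
```

```bash
python3 -m handwheel '[[0,0,0,0,0,0,-0.6],[0,0,0,0,0,0,-0.4],[0,0,0,0,0,0,0],[0,0,0,0,0,0,0.5],[0,0,0,0,0,0,1],[0,0,0,0,0,0,1],[0,0,0,0,0,0,1],[0,0,-0.05,0,0,0,1],[0,0,-0.15,0,0,0,1],[-0.05,0,-0.3,0,0,0,1],[-0.05,0,-0.3,0,0,0,1],[-0.05,0,-0.3,0,0,0,1]]'
python3 - <<'E'
from h import *
im,p=snap('wrist','w7.png')
btn=proj(p,[[.45,-.235,.062]]); print(btn)
go(.45,-.235,.12)
E
```

```text
time: 17.32
eef_pos: [0.5835, -0.316, 0.2604]
tcp_rot: [0.7, 0.714, 0.0, 0.001]
contact_force: [-1.1, -0.1, -0.0]
opening: 1.0
finger_force: 0.0
[[136.71833482 104.5310197 ]]
p [ 0.5829 -0.3154  0.2585] h0 1.2 q1 -0.65 q6 -0.67 F [ 0.4 -0.2 -0.8] row [0.2073, -0.3279, 0.3466] [-0.0003, -0.0003, -0.0] rows>=4 D 0.0
p [ 0.5829 -0.3154  0.2585] h0 1.2 q1 -0.65 q6 -0.67 F [ 0.4 -0.2 -0.8] row [0.2073, -0.3279, 0.3466] [-0.0003, -0.0003, -0.0] rows>=4 D 0.0
```

View pics/w7.png

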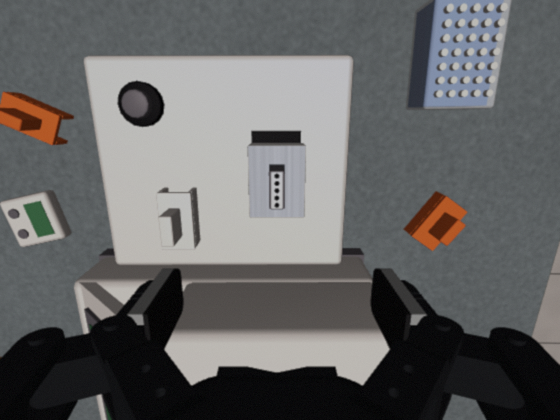

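The master stands upright on the ledge at (276,180). The button is at (134,103). I'll get the button's centre and height from two views.

Run:
```python
from h import *
def cen(fn,x,y,r=22):
    im,p=load(fn); g=cv2.cvtColor(im,6).astype(int); s=g[y-r:y+r,x-r:x+r]; m=((s>70)&(s<170)).astype(np.uint8); m=cv2.morphologyEx(m,2,np.ones((5,5)))
    n,l,st,ce=cv2.connectedComponentsWithStats(m); i=1+np.argmax(st[1:,4]); return ce[i]+[x-r,y-r],p,st[i]
R=[cen('w3.png',297,66),cen('w7.png',137,103),cen('w5.png',137,92)]
A=np.zeros((3,3));b=np.zeros(3)
for c,p,st in R:
    o=cast(p,c,1.)[0]; d=cast(p,c,0.)[0]-o; d/=np.linalg.norm(d); M=np.eye(3)-np.outer(d,d); A+=M;b+=M@o
    print(c,st,cast(p,c,.062),cast(p,c,.07))
print(np.linalg.solve(A,b))
```

```text
[297.07407407  65.00740741] [ 14  12  17  19 270] [[ 0.45005389 -0.23369144  0.062     ]] [[ 0.45118333 -0.23416559  0.07      ]]
[134.42830882 103.04227941] [  7   9  26  27 544] [[ 0.44797685 -0.2337094   0.062     ]] [[ 0.45131841 -0.2339414   0.07      ]]
[132.97178683  92.10815047] [  5   8  27  29 638] [[ 0.44788999 -0.23344758  0.062     ]] [[ 0.45127512 -0.23394407  0.07      ]]
[ 0.45111235 -0.2339945   0.06954942]
```

```bash
python3 -m handwheel '[[0.1,-0.15,0,0,0,0,0],[0.207,-0.328,0,0,0,0,-1],[0.207,-0.328,0,0,0,0,-1],[0.207,-0.328,0.1,0,0,0,-1],[0.207,-0.328,0.2,0,0,0,-1],[0.207,-0.328,0.3,0,0,0,-1],[0.207,-0.328,0.3,0,0,0,-1],[0.207,-0.328,0.3,0,0,0,-1],[0.207,-0.328,0.3,0,0,0,-1]]' 40
```

```text
time: 18.5
eef_pos: [0.4516, -0.2364, 0.141]
tcp_rot: [0.7, 0.714, 0.0, 0.002]
contact_force: [-0.2, 0.1, -0.5]
opening: -0.003
finger_force: 0.0
```

```bash
python3 -m handwheel '[[0.006,-0.001,0.08,0,0,0,-1],[0.006,-0.001,0.11,0,0,0,-1],[0.006,-0.001,0.12,0,0,0,-1],[0.006,-0.001,0.125,0,0,0,-1],[0.006,-0.001,0.13,0,0,0,-1],[0.006,-0.001,0.135,0,0,0,-1],[0.006,-0.001,0.14,0,0,0,-1],[0.006,-0.001,0.14,0,0,0,-1],[0.006,-0.001,0.14,0,0,0,-1]]'
```

```text
time: 19.62
eef_pos: [0.4506, -0.2337, 0.0849]
tcp_rot: [0.7, 0.714, -0.0, 0.0]
contact_force: [-4.3, 3.9, 12.8]
opening: 0.002
finger_force: 6.0
```

```bash
python3 -m handwheel '[[0,0,0.002,0,0,0,-1],[0,0,0.004,0,0,0,-1],[0,0,0.004,0,0,0,-1],[0,0,0.004,0,0,0,-1]]'
```

```text
time: 20.12
eef_pos: [0.4506, -0.2337, 0.0848]
tcp_rot: [0.7, 0.714, -0.0, -0.0]
contact_force: [-7.0, 5.8, 20.5]
opening: 0.002
finger_force: 10.1
```

Run:
```python
from h import *
a,p=snap('side','s1.png'); u,v=proj(p,[[.451,-.234,.066]])[0].astype(int)
b,q=snap('scene','s2.png'); u2,v2=proj(q,[[.451,-.234,.066]])[0].astype(int)
o,_=load('side0.png'); o2,_=load('scene0.png')
f=lambda i,u,v:cv2.resize(i[v-25:v+20,u-30:u+30],None,fx=6,fy=6,interpolation=cv2.INTER_CUBIC)
cv2.imwrite('pics/s12.png',np.vstack([np.hstack([f(a,u,v),f(o,u,v)]),np.hstack([f(b,u2,v2),f(o2,u2,v2)])]))
```

```text
(no output)
```

View pics/s12.png

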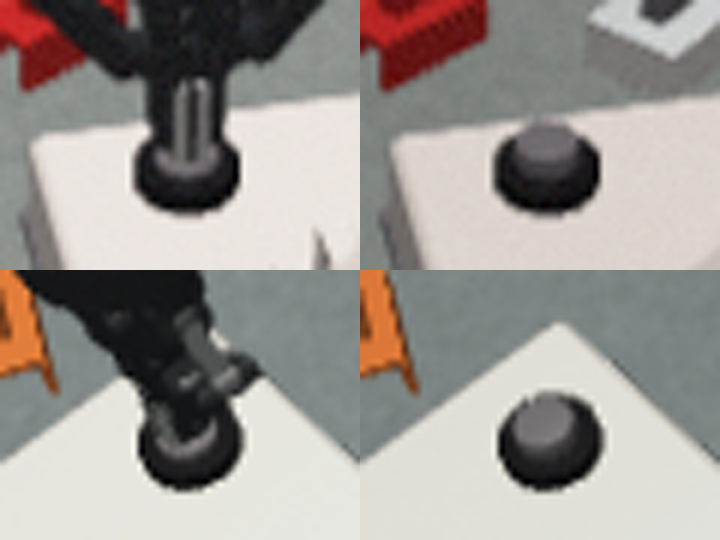

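Left column: the fingers sit inside the ring and the grey cap is now flush with the housing, while in the right column (before) it stands proud. At over 12 N with no further travel, it is fully down. Now retreat and take the master again.

```bash
python3 -m handwheel '[[0,0,-0.1,0,0,0,-1],[0,0,-0.25,0,0,0,0],[0,0,-0.35,0,0,0,1],[-0.08,0.15,-0.35,0,0,0,1],[-0.157,0.331,-0.35,0,0,0,1],[-0.157,0.331,-0.35,0,0,0,1],[-0.157,0.331,-0.35,0,0,0,1],[-0.157,0.331,-0.35,0,0,0,1]]'
python3 - <<'E'
from h import *
im,p=snap('wrist','w8.png'); x,y=proj(p,[[.583,-.296,.116]])[0].astype(int)
g=cv2.cvtColor(im,6)
go(.583,-.296,.1395,1.2)
print(x,y)
E
```

```text
time: 21.22
eef_pos: [0.5831, -0.2931, 0.2208]
tcp_rot: [0.7, 0.714, -0.0, -0.0]
contact_force: [-1.5, 0.0, 0.1]
opening: 1.001
finger_force: 0.0
p [ 0.5829 -0.293   0.221 ] h0 1.2 q1 -0.62 q6 -0.64 F [-0.5 -0.   0. ] row [-0.0076, 0.0002, 0.2038] [-0.0002, -0.0001, -0.0003] rows>=2 D 0.0
p [ 0.5829 -0.293   0.221 ] h0 1.2 q1 -0.62 q6 -0.64 F [-0.5 -0.   0. ] row [-0.0076, 0.0002, 0.2038] [-0.0001, 0.0003, 0.9997] rows>=17 D -180.0
276 222
```

```bash
python3 -m handwheel '[[-0.0075,0,0.1,0,0,0,1],[-0.0075,0,0.17,0,0,0,1],[-0.0075,0,0.2035,0,0,0,1],[-0.0075,0,0.2035,0,0,0,1],[-0.0075,0,0.2035,0,0,0,0],[-0.0075,0,0.2035,0,0,0,-0.7],[-0.0075,0,0.2035,0,0,0,-1],[-0.0075,0,0.2035,0,0,0,-1],[-0.0075,0,0.2035,0,0,0,-1],[-0.0075,0,0.2035,0,0,0,-1],[-0.0075,0,0.2035,0,0,0,-1]]' 40
python3 -m handwheel '[[0,0,-0.05,0,0,0,-1],[0,0,-0.18,0,0,0,-1],[0,0,-0.3,0,0,0,-1],[0,0,-0.3,0,0,0,-1],[0,0,-0.3,0,0,0,-1]]'
python3 - <<'E'
from h import *
from itertools import product
for fn in ['w1.png','w2.png']:
    im,p=load(fn); g=cv2.cvtColor(im,6)
    m=np.zeros_like(g); 
    c=proj(p,[[.513,.251,.03]])[0]
    x,y=c.astype(int); x0,x1,y0,y1=x-100,x+110,y-80,min(y+80,268)
    m[y0:y1,x0:x1]=(g[y0:y1,x0:x1]>130)*255
    dark=np.zeros_like(m); dark[y0:y1,x0:x1]=(g[y0:y1,x0:x1]<70)*255
    # tray outer: dark+grey region: hull of dark
    n,l,st,ce=cv2.connectedComponentsWithStats(dark); i=1+np.argmax(st[1:,4]); P=cast(p,np.argwhere(l==i)[:,::-1],.03)[:,:2]*1000
    h=cv2.convexHull(P.astype(np.float32)); print(fn,'dark rect',cv2.minAreaRect(h))
    n,l,st,ce=cv2.connectedComponentsWithStats(m)
    for i in range(1,n):
        if 60<st[i,4]<400: 
            P=cast(p,np.argwhere(l==i)[:,::-1],.03)[:,:2]*1000; r=cv2.minAreaRect(P.astype(np.float32)); print(st[i].tolist(),np.round(r[0],1),np.round(r[1],1),round(r[2],1))
E
```

```text
time: 22.65
eef_pos: [0.5839, -0.2965, 0.1404]
tcp_rot: [0.7, 0.714, -0.0, 0.0]
contact_force: [-1.0, 0.7, 2.8]
opening: 0.129
finger_force: 40.8
time: 23.28
eef_pos: [0.5832, -0.296, 0.259]
tcp_rot: [0.7, 0.714, -0.0, -0.001]
contact_force: [-0.5, 0.1, -3.1]
opening: 0.132
finger_force: 40.2
w1.png dark rect ((500.61224365234375, 221.9864501953125), (199.02789306640625, 168.23770141601562), 5.799516201019287)
[278, 147, 30, 12, 243] [399.5 341.1] [12.9 45.8] 5.9
[224, 154, 30, 11, 237] [408.2 255.6] [12.9 46.1] 5.8
[171, 160, 29, 11, 232] [416.9 170. ] [12.9 45.5] 5.5
[285, 208, 28, 11, 208] [499.1 351.4] [13.2 45.8] 6.2
[234, 214, 28, 10, 206] [507.7 265.9] [13.1 45.9] 5.8
[183, 220, 28, 10, 203] [516.5 180.3] [13.2 45.7] 5.8
w2.png dark rect ((500.24224853515625, 262.222412109375), (198.70115661621094, 258.0140075683594), 5.662133693695068)
[501, 83, 31, 10, 231] [398.9 341.5] [12.2 44.5] 5.6
[442, 87, 31, 12, 259] [407.6 255.5] [12.4 44.7] 5.8
[508, 101, 20, 38, 360] [446.8 353.4] [54.9 25.1] 6.0
[529, 109, 10, 22, 146] [447.1 377.8] [31.  11.2] 5.7
[495, 149, 30, 11, 228] [498.5 351.4] [12.3 45.2] 5.9
[440, 155, 29, 11, 217] [507.2 265.8] [12.3 44.1] 5.6
[385, 161, 29, 11, 219] [515.9 179.9] [12.3 44.3] 5.6
```

```bash
python3 -m handwheel '[[0.1,0,0,0,0,-0.05,-1],[0.25,-0.03,0,0,0,-0.11,-1],[0.4,-0.06,0,0,0,-0.17,-1],[0.55,-0.07,0,0,0,-0.23,-1],[0.7,-0.085,0,0,0,-0.29,-1],[0.7,-0.085,0,0,0,-0.35,-1],[0.7,-0.085,0,0,0,-0.41,-1],[0.7,-0.085,0,0,0,-0.47,-1],[0.7,-0.085,0,0,0,-0.526,-1],[0.7,-0.085,0,0,0,-0.526,-1],[0.7,-0.085,0,0,0,-0.526,-1]]'
python3 -c "
from h import *
go(.50,.26,.27,95.8)"
```

```text
time: 24.65
eef_pos: [0.5434, -0.017, 0.2583]
tcp_rot: [-0.05, 0.999, 0.0, -0.001]
contact_force: [-0.6, 0.6, -2.0]
opening: 0.138
finger_force: 40.2
p [ 0.5434 -0.017   0.2583] h0 95.7 q1 -0.22 q6 -1.89 F [-0.6  0.6 -2. ] row [0.0395, 0.6999, -0.0284] [0.0003, -0.0009, -0.0006] rows>=5 D 0.1
p [ 0.5434 -0.017   0.2583] h0 95.7 q1 -0.22 q6 -1.89 F [-0.6  0.6 -2. ] row [0.0395, 0.6999, -0.0284] [-0.0014, -0.0005, 0.9994] rows>=17 D -179.9
```

```bash
python3 -m handwheel '[[0.04,0.15,-0.03,0,0,0,-1],[0.04,0.3,-0.03,0,0,0,-1],[0.04,0.45,-0.03,0,0,0,-1],[0.04,0.6,-0.03,0,0,0,-1],[0.04,0.7,-0.03,0,0,0,-1],[0.04,0.7,-0.03,0,0,0,-1],[0.04,0.7,-0.03,0,0,0,-1],[0.04,0.7,-0.03,0,0,0,-1]]'
python3 - <<'E'
from h import *
im,p=snap('wrist','w9.png')
print(proj(p,[[.455,.260,.03]]))
u=cv2.convertScaleAbs(im[60:300,100:460],alpha=2.2)
cv2.imwrite('pics/w9c.png',cv2.resize(u,None,fx=2.2,fy=2.2,interpolation=cv2.INTER_CUBIC))
E
```

```text
time: 25.65
eef_pos: [0.4999, 0.2587, 0.2717]
tcp_rot: [-0.05, 0.999, -0.0, -0.0]
contact_force: [-0.2, 1.3, -2.2]
opening: 0.13
finger_force: 40.4
[[282.27475259 143.78788492]]
```

View pics/w9c.png

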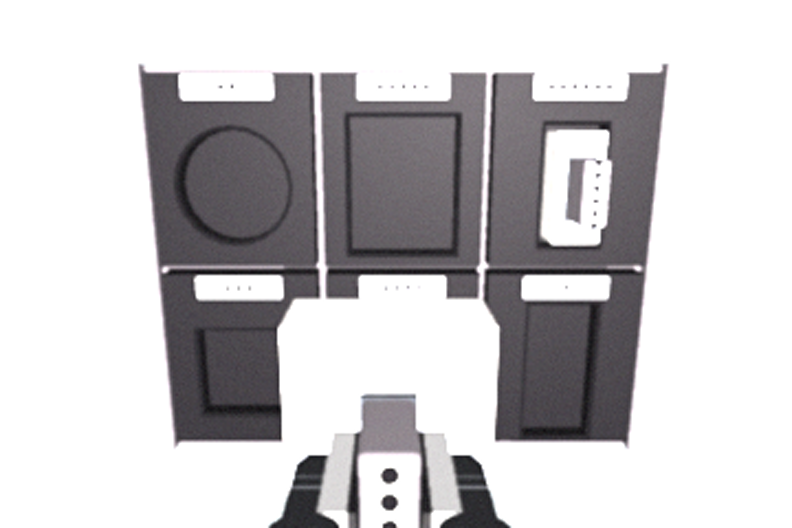

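The brightened crop (×2.2, offset 100,60) shows the pockets clearly: master mouth about (346–461, 111–255), disc circle (176–292, 125–244), stub home at (577,185). Five dots label the middle slot. Now I'll cast these.

Run:
```python
from h import *
im,p=load('w9.png')
f=lambda L:np.array(L)/2.2+[100,60]
Q=cast(p,f([(346,112),(461,112),(456,255),(348,255)]),.03)[:,:2]*1000
print('master corners',Q.round(1).tolist(),Q.mean(0),[np.linalg.norm(Q[i]-Q[(i+1)%4]).round(1) for i in range(4)])
D=cast(p,f([(176,185),(292,185),(236,125),(236,244)]),.03)[:,:2]*1000
print('disc',D.round(1).tolist(),(D[0]+D[1])/2,(D[2]+D[3])/2)
# labels
g=cv2.cvtColor(im,6); m=(g>140).astype(np.uint8); n,l,st,ce=cv2.connectedComponentsWithStats(m)
for i in range(1,n):
    if 200<st[i,4]<1500 and 90<st[i,1]<200:
        P=cast(p,np.argwhere(l==i)[:,::-1],.03)[:,:2]*1000; r=cv2.minAreaRect(P.astype(np.float32)); print(st[i].tolist(),np.round(r[0],1),np.round(r[1],1),round(r[2],1))
# module outer corners of whole black area (crop px)
C=cast(p,f([(142,70),(665,70),(630,441),(177,441)]),.03)[:,:2]*1000; print('area',C.round(1).tolist(),C.mean(0),[np.linalg.norm(C[i]-C[(i+1)%4]).round(1) for i in range(4)])
```

```text
master corners [[423.1, 229.4], [417.4, 285.6], [487.9, 292.2], [493.6, 236.4]] [455.50121883 260.92819716] [np.float64(56.5), np.float64(70.8), np.float64(56.1), np.float64(70.8)]
disc [[466.8, 146.9], [460.9, 205.2], [434.7, 175.9], [493.7, 178.2]] [463.83540446 176.0567495 ] [464.18279338 177.08189607]
[181, 93, 43, 12, 497] [416.5 169.7] [11.1 45. ] 5.8
[262, 93, 43, 12, 496] [407.7 255.8] [11.1 45.1] 5.8
[342, 93, 43, 12, 481] [399.1 341.2] [11.1 45.1] 5.8
[350, 119, 28, 52, 1003] [447.3 349.9] [55.7 28.4] 5.7
[263, 185, 40, 12, 450] [507.8 265.9] [13.  45.3] 5.8
[337, 185, 40, 11, 414] [498.5 351.3] [11.8 45.3] 5.8
[189, 186, 39, 10, 381] [516.5 179.9] [10.7 44.6] 5.8
area [[413.7, 129.7], [388.3, 381.2], [582.7, 403.1], [608.5, 149.6]] [498.30897151 265.88869582] [np.float64(252.7), np.float64(195.7), np.float64(254.8), np.float64(195.7)]
```

```bash
python3 -c "
from h import *
go(.4555,.2609,.10,95.8)"
```

```text
p [0.5    0.2586 0.2718] h0 95.7 q1 0.30 q6 -1.37 F [ 0.2  0.3 -2.1] row [0.1101, 0.0168, 0.4295] [-0.0001, -0.0001, -0.0005] rows>=3 D 0.1
p [0.5    0.2586 0.2718] h0 95.7 q1 0.30 q6 -1.37 F [ 0.2  0.3 -2.1] row [0.1101, 0.0168, 0.4295] [-0.0001, 0.0001, 0.9995] rows>=17 D -179.9
```

```bash
python3 -m handwheel '[[0.11,0.017,0.1,0,0,0,-1],[0.11,0.017,0.25,0,0,0,-1],[0.11,0.017,0.38,0,0,0,-1],[0.11,0.017,0.43,0,0,0,-1],[0.11,0.017,0.43,0,0,0,-1],[0.11,0.017,0.43,0,0,0,-1],[0.11,0.017,0.43,0,0,0,-1]]'
python3 -c "
from h import *
go(.4555,.2609,.0664,95.8)"
```

```text
time: 26.58
eef_pos: [0.4567, 0.2623, 0.1019]
tcp_rot: [-0.051, 0.999, 0.001, 0.002]
contact_force: [0.5, 0.3, -1.6]
opening: 0.128
finger_force: 40.4
p [0.4567 0.2623 0.1019] h0 95.8 q1 0.33 q6 -1.34 F [ 0.5  0.3 -1.6] row [0.0036, -0.0033, 0.0888] [0.0003, 0.0011, 0.0001] rows>=1 D -0.0
p [0.4567 0.2623 0.1019] h0 95.8 q1 0.33 q6 -1.34 F [ 0.5  0.3 -1.6] row [0.0036, -0.0033, 0.0888] [-0.0018, 0.0004, -0.9999] rows>=17 D 180.0
```

```bash
python3 -m handwheel '[[0.001,-0.001,0,0,0,0,-1],[0.001,-0.001,0.03,0,0,0,-1],[0.001,-0.001,0.045,0,0,0,-1],[0.001,-0.001,0.06,0,0,0,-1],[0.001,-0.001,0.07,0,0,0,-1],[0.001,-0.001,0.078,0,0,0,-1],[0.001,-0.001,0.083,0,0,0,-1],[0.001,-0.001,0.083,0,0,0,-1],[0.001,-0.001,0.083,0,0,0,-1]]'
```

```text
time: 27.7
eef_pos: [0.455, 0.2617, 0.0669]
tcp_rot: [-0.051, 0.999, 0.0, 0.0]
contact_force: [0.4, 0.7, -2.3]
opening: 0.132
finger_force: 40.4
```

```bash
python3 -m handwheel '[[0,0,0.003,0,0,0,-1],[0,0,0.003,0,0,0,-1],[0,0,0.003,0,0,0,-0.6],[0,0,0.003,0,0,0,-0.4],[0,0,0.003,0,0,0,0.1],[0,0,0.003,0,0,0,0.4],[0,0,0.003,0,0,0,0.4],[0,0,-0.1,0,0,0,0.5],[0,0,-0.25,0,0,0,1],[-0.1,0,-0.48,0,0,0,1],[-0.1,0,-0.48,0,0,0,1],[-0.1,0,-0.48,0,0,0,1]]'
python3 - <<'E'
from h import *
im,p=snap('wrist','w10.png')
g=cv2.cvtColor(im,6); m=(g>140).astype(np.uint8); m[:, :100]=0
x,y=proj(p,[[.455,.2613,.042]])[0]; print(x,y)
n,l,st,ce=cv2.connectedComponentsWithStats(m); i=l[int(y),int(x)-25] or l[int(y)-20,int(x)]
P=cast(p,np.argwhere(l==i)[:,::-1],.042)[:,:2]*1000; print(st[i],cv2.minAreaRect(P.astype(np.float32)))
go(.52,-.0,.27,1.2)
E
```

```text
time: 29.2
eef_pos: [0.4972, 0.2662, 0.263]
tcp_rot: [-0.051, 0.999, 0.001, 0.004]
contact_force: [-0.2, -0.2, -0.1]
opening: 0.999
finger_force: 0.0
276.03158538932433 145.62570198010053
[ 252  114   48   62 2786] ((454.6002197265625, 261.0933837890625), (63.00869369506836, 48.60438919067383), 6.447812557220459)
p [0.4954 0.2658 0.2599] h0 95.8 q1 0.31 q6 -1.36 F [-0.3  0.4 -1.7] row [0.006, -0.6673, -0.0256] [-0.0005, 0.0008, -0.4743] rows>=8 D 85.4
p [0.4954 0.2658 0.2599] h0 95.8 q1 0.31 q6 -1.36 F [-0.3  0.4 -1.7] row [0.006, -0.6673, -0.0256] [0.0008, 0.0005, 0.5257] rows>=9 D -94.6
```

The master is seated: its top measures 63×48.6 mm at the seated height, centre (.4546,.2611), against the pocket at (.4555,.2609). Back to the cover.

```bash
python3 -m handwheel '[[0,-0.1,-0.02,0,0,0.05,1],[0,-0.2,-0.02,0,0,0.1,1],[0,-0.35,-0.02,0,0,0.16,1],[0,-0.5,-0.02,0,0,0.22,1],[0,-0.65,-0.02,0,0,0.28,1],[0,-0.75,-0.02,0,0,0.34,1],[0,-0.75,-0.02,0,0,0.4,1],[0,-0.75,-0.02,0,0,0.46,1],[0,-0.75,-0.02,0,0,0.526,1],[0,-0.75,-0.02,0,0,0.526,1],[0,-0.75,-0.02,0,0,0.526,1]]'
python3 -c "
from h import *
go(.482,-.347,.2,1.2)"
```

```text
time: 30.62
eef_pos: [0.5244, -0.0324, 0.2652]
tcp_rot: [0.699, 0.715, -0.001, -0.001]
contact_force: [-0.0, -0.4, 0.2]
opening: 1.003
finger_force: 0.0
p [ 0.5244 -0.0324  0.2652] h0 1.3 q1 -0.26 q6 -0.28 F [-0.  -0.4  0.2] row [-0.7839, -0.1235, 0.1629] [-0.0008, -0.0002, 0.0005] rows>=6 D -0.1
p [ 0.5244 -0.0324  0.2652] h0 1.3 q1 -0.26 q6 -0.28 F [-0.  -0.4  0.2] row [-0.7839, -0.1235, 0.1629] [0.0004, -0.0012, -0.9994] rows>=17 D 179.9
```

```bash
python3 -m handwheel '[[-0.15,-0.03,0,0,0,0,1],[-0.3,-0.06,0,0,0,0,1],[-0.45,-0.08,0,0,0,0,1],[-0.6,-0.1,0,0,0,0,1],[-0.78,-0.124,0.05,0,0,0,1],[-0.784,-0.124,0.163,0,0,0,1],[-0.784,-0.124,0.163,0,0,0,1],[-0.784,-0.124,0.163,0,0,0,1],[-0.784,-0.124,0.163,0,0,0,1]]'
python3 -c "
from h import *
go(.482,-.347,.1,1.2)"
```

```text
time: 31.75
eef_pos: [0.4832, -0.347, 0.2041]
tcp_rot: [0.699, 0.715, 0.0, 0.002]
contact_force: [0.2, 0.7, -0.8]
opening: 0.999
finger_force: 0.0
p [ 0.4832 -0.347   0.2041] h0 1.3 q1 -0.79 q6 -0.82 F [ 0.2  0.7 -0.8] row [0.0009, -0.0037, 0.2602] [0.0009, 0.0009, 0.0004] rows>=2 D -0.1
p [ 0.4832 -0.347   0.2041] h0 1.3 q1 -0.79 q6 -0.82 F [ 0.2  0.7 -0.8] row [0.0009, -0.0037, 0.2602] [-0.0014, 0.0014, -0.9996] rows>=17 D 179.9
```

```bash
python3 -m handwheel '[[0,-0.001,0.1,0,0,0,1],[0,-0.001,0.2,0,0,0,1],[0,-0.001,0.255,0,0,0,1],[0,-0.001,0.255,0,0,0,1],[0,-0.001,0.255,0,0,0,0],[0,-0.001,0.255,0,0,0,-0.7],[0,-0.001,0.255,0,0,0,-1],[0,-0.001,0.255,0,0,0,-1],[0,-0.001,0.255,0,0,0,-1],[0,-0.001,0.255,0,0,0,-1],[0,-0.001,0.255,0,0,0,-1]]' 30
python3 -m handwheel '[[0,0,-0.05,0,0,0,-1],[0,0,-0.15,0,0,0,-1],[0,0,-0.25,0,0,0,-1],[0.06,0.12,-0.25,0,0,0,-1],[0.122,0.2555,-0.25,0,0,0,-1],[0.122,0.2555,-0.25,0,0,0,-1],[0.122,0.2555,-0.25,0,0,0,-1],[0.122,0.2555,-0.25,0,0,0,-1]]' 
python3 -c "
from h import *
go(.583,-.296,.12,1.2)"
```

```text
time: 33.12
eef_pos: [0.4818, -0.3475, 0.1]
tcp_rot: [0.7, 0.714, 0.0, 0.0]
contact_force: [-0.2, 0.7, 2.3]
opening: 0.136
finger_force: 35.3
time: 34.12
eef_pos: [0.5818, -0.297, 0.1996]
tcp_rot: [0.7, 0.714, -0.0, -0.0]
contact_force: [-0.6, -0.1, -0.7]
opening: 0.131
finger_force: 34.7
p [ 0.5818 -0.297   0.1996] h0 1.1 q1 -0.63 q6 -0.65 F [-0.6 -0.1 -0.7] row [0.0025, 0.0033, 0.199] [-0.0002, -0.0, -0.0006] rows>=2 D 0.1
p [ 0.5818 -0.297   0.1996] h0 1.1 q1 -0.63 q6 -0.65 F [-0.6 -0.1 -0.7] row [0.0025, 0.0033, 0.199] [-0.0, 0.0003, 0.9994] rows>=17 D -179.9
```

```bash
python3 -m handwheel '[[0.0025,0.0033,0.06,0,0,0,-1],[0.0025,0.0033,0.12,0,0,0,-1],[0.0025,0.0033,0.15,0,0,0,-1],[0.0025,0.0033,0.17,0,0,0,-1],[0.0025,0.0033,0.185,0,0,0,-1],[0.0025,0.0033,0.195,0,0,0,-1],[0.0025,0.0033,0.198,0,0,0,-1],[0.0025,0.0033,0.198,0,0,0,-1],[0.0025,0.0033,0.198,0,0,0,-1]]'
```

```text
time: 35.25
eef_pos: [0.5843, -0.2955, 0.1207]
tcp_rot: [0.7, 0.714, 0.0, 0.0]
contact_force: [0.3, 0.6, -1.6]
opening: 0.134
finger_force: 34.7
```

Down the last bit until contact, release, rise and look towards the bench.

```bash
python3 -m handwheel '[[0,0,0.002,0,0,0,-1],[0,0,0.003,0,0,0,-1],[0,0,0.003,0,0,0,-1]]'; python3 -m handwheel '[[0,0,0,0,0,0,-0.6],[0,0,0,0,0,0,-0.4],[0,0,0,0,0,0,0.2],[0,0,0,0,0,0,1],[0,0,0,0,0,0,1],[0,0,-0.1,0,0,0,1],[-0.05,0,-0.3,0,0,0,1],[-0.05,0,-0.3,0,0,0,1],[-0.05,0,-0.3,0,0,0,1],[-0.05,0,-0.3,0,0,0,1]]'
python3 - <<'E'
from h import *
im,p=snap('wrist','w11.png')
x,y=proj(p,[[.583,-.296,.096]])[0].astype(int)
s,q=snap('scene','s3.png')
cv2.imwrite('pics/w11c.png',np.hstack([cv2.resize(im[y-70:y+50,x-70:x+70],(560,480),interpolation=cv2.INTER_CUBIC)]))
go(.52,-.06,.35,90)
E
```

```text
time: 35.62
eef_pos: [0.5843, -0.2955, 0.12]
tcp_rot: [0.7, 0.714, 0.0, 0.0]
contact_force: [-0.6, 0.8, 4.4]
opening: 0.133
finger_force: 35.4
time: 36.88
eef_pos: [0.5835, -0.3145, 0.2363]
tcp_rot: [0.7, 0.714, -0.0, -0.002]
contact_force: [0.5, 0.4, -0.9]
opening: 1.001
finger_force: 0.0
p [ 0.5834 -0.3143  0.2359] h0 1.2 q1 -0.65 q6 -0.67 F [-0.5  0.3 -0.4] row [0.6399, -0.1467, -0.2826] [-0.0002, -0.0019, -0.4935] rows>=9 D 88.8
p [ 0.5834 -0.3143  0.2359] h0 1.2 q1 -0.65 q6 -0.67 F [-0.5  0.3 -0.4] row [0.6399, -0.1467, -0.2826] [-0.0019, 0.0002, 0.5065] rows>=9 D -91.2
```

View pics/w11c.png

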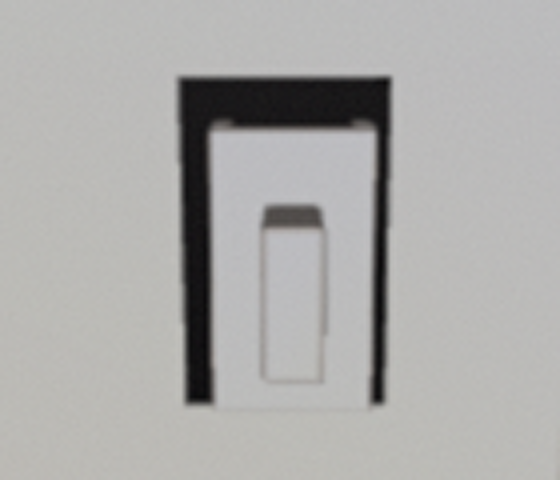

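The cover straddles the ledge squarely, contact came at the seated height, and no recess shows under it. Now re-look at the small blocks, since one may have been knocked.

```bash
python3 -m handwheel '[[0.1,0,-0.1,0,0,-0.05,1],[0.25,-0.05,-0.2,0,0,-0.11,1],[0.4,-0.1,-0.28,0,0,-0.17,1],[0.5,-0.12,-0.28,0,0,-0.23,1],[0.64,-0.147,-0.28,0,0,-0.29,1],[0.64,-0.147,-0.28,0,0,-0.35,1],[0.64,-0.147,-0.28,0,0,-0.41,1],[0.64,-0.147,-0.28,0,0,-0.47,1],[0.64,-0.147,-0.28,0,0,-0.494,1],[0.64,-0.147,-0.28,0,0,-0.494,1],[0.64,-0.147,-0.28,0,0,-0.494,1]]'
python3 - <<'E'
from h import *
im,p=snap('wrist','w12.png')
print(proj(p,[[.436,.025,.026],[.558,.04,.026]]))
cv2.imwrite('pics/w12c.png',cv2.resize(im[20:320,150:500],None,fx=2,fy=2))
E
```

```text
time: 38.35
eef_pos: [0.5203, -0.0605, 0.3501]
tcp_rot: [-0.0, 1.0, 0.0, -0.001]
contact_force: [0.9, -0.2, 0.2]
opening: 0.998
finger_force: 0.0
[[341.49784562 108.61402075]
 [346.94872406 198.29075994]]
```

View pics/w12c.png

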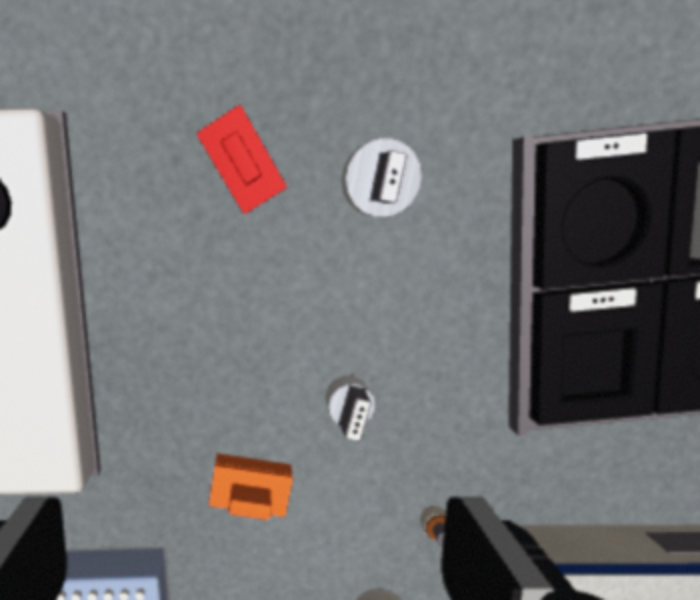

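The disc (2 dots) is still at crop (384,178). The small disc (4 dots) has been knocked, now at crop (352,405), full-frame (326,222). I'll measure both tab tops.

```bash
cat >> h.py <<'E'
def tab(im,p,u,v,r=20,th=200,z=.056):
    g=cv2.cvtColor(im,6); s=(g[v-r:v+r,u-r:u+r]>th).astype(np.uint8)
    s=cv2.morphologyEx(s,3,np.ones((3,3),np.uint8))
    n,l,st,ce=cv2.connectedComponentsWithStats(s); i=1+np.argmax(st[1:,4])
    P=cast(p,np.argwhere(l==i)[:,::-1]+[u-r,v-r],z)[:,:2]*1000; r_=cv2.minAreaRect(P.astype(np.float32)); b=cv2.boxPoints(r_); e=[b[1]-b[0],b[2]-b[1]]; L=max(e,key=np.linalg.norm)
    print('tab ctr',np.round(r_[0],1),'size',np.round(r_[1],1),'heading %.1f'%(np.degrees(np.arctan2(L[1],L[0]))%180),st[i].tolist())
E
python3 - <<'E'
from h import *
im,p=load('w12.png'); g=cv2.cvtColor(im,6)
print(g[109,330:362].tolist())
for th in (195,205,215): tab(im,p,347,109,18,th); tab(im,p,327,226,18,th)
m=(g>150).astype(np.uint8); n,l,st,ce=cv2.connectedComponentsWithStats(m)
for i in (l[100,330],l[222,317]):
    c=cv2.findContours((l==i).astype(np.uint8),0,1)[0][0]; P=cast(p,c.reshape(-1,2),.026)[:,:2]*1000; print(st[i],cv2.minEnclosingCircle(P.astype(np.float32)))
E
```

```text
[212, 214, 217, 218, 220, 215, 183, 98, 44, 38, 44, 81, 157, 224, 224, 177, 151, 193, 231, 224, 176, 191, 206, 210, 213, 215, 210, 207, 205, 200, 172, 141]
tab ctr [436.8  22.4] size [41.9 37. ] heading 2.7 [0, 0, 31, 36, 797]
tab ctr [595.2  11.2] size [11.4 27.5] heading 158.8 [15, 13, 13, 19, 116]
tab ctr [436.8  21.7] size [41.9 35.8] heading 2.7 [0, 0, 30, 36, 702]
tab ctr [595.2  11.2] size [ 8.2 27.1] heading 167.3 [15, 13, 10, 19, 91]
tab ctr [436.  25.] size [ 7.7 26.9] heading 169.7 [12, 6, 11, 23, 125]
tab ctr [595.2  11.1] size [ 7.3 26.5] heading 167.4 [15, 13, 10, 19, 78]
[ 323   89   38   40 1025] ((436.0775146484375, 25.12178611755371), 25.160446166992188)
[314 213  10  19 102] ((593.839111328125, 3.5742807388305664), 14.188497543334961)
```

```bash
python3 -c "
from h import *
go(.436,.025,.15,79.7)"
```

```text
p [ 0.5203 -0.0605  0.3504] h0 90.0 q1 -0.31 q6 -1.88 F [ 0.3 -0.7  0.8] row [0.2101, 0.2137, 0.5013] [0.0001, -0.0004, 0.0574] rows>=4 D -10.3
p [ 0.5203 -0.0605  0.3504] h0 90.0 q1 -0.31 q6 -1.88 F [ 0.3 -0.7  0.8] row [0.2101, 0.2137, 0.5013] [0.0006, 0.0001, -0.9426] rows>=16 D 169.7
```

```bash
python3 -m handwheel '[[0.1,0.1,0.1,0,0,0.0574,0.2],[0.21,0.214,0.2,0,0,0.0574,0.2],[0.21,0.214,0.35,0,0,0.0574,0.2],[0.21,0.214,0.5,0,0,0.0574,0.2],[0.21,0.214,0.5,0,0,0.0574,0.2],[0.21,0.214,0.5,0,0,0.0574,0.2],[0.21,0.214,0.5,0,0,0.0574,0.2],[0.21,0.214,0.5,0,0,0.0574,0.2]]'
python3 - <<'E'
from h import *
im,p=snap('wrist','w13.png'); u,v=proj(p,[[.436,.025,.056]])[0].astype(int); print(u,v)
for th in (195,215,225): tab(im,p,u,v,32,th)
go(.436,.025,.049,79.7)
E
```

```text
time: 39.4
eef_pos: [0.4381, 0.0244, 0.1535]
tcp_rot: [0.09, 0.996, -0.0, 0.002]
contact_force: [0.5, -0.4, -0.9]
opening: 0.602
finger_force: 0.0
277 218
tab ctr [431.   26.4] size [43. 38.] heading 79.8 [3, 0, 61, 52, 2268]
tab ctr [431.   26.4] size [42.9 38. ] heading 79.8 [3, 0, 61, 52, 2144]
tab ctr [431.   26.4] size [42.9 38. ] heading 79.8 [3, 0, 61, 52, 2097]
p [0.4377 0.0245 0.1531] h0 79.7 q1 -0.18 q6 -1.57 F [-0.1 -0.   0.2] row [0.0054, 0.0005, 0.2602] [0.0, 0.0012, 0.0002] rows>=2 D -0.0
p [0.4377 0.0245 0.1531] h0 79.7 q1 -0.18 q6 -1.57 F [-0.1 -0.   0.2] row [0.0054, 0.0005, 0.2602] [-0.0019, 0.0, -0.9998] rows>=17 D 180.0
```

I've used up (slightly overrun) the picture-viewing allowance, so from here I go by numbers only. Descend and grip the disc.

```bash
python3 -m handwheel '[[0.003,0,0.12,0,0,0,0.2],[0.003,0,0.22,0,0,0,0.2],[0.003,0,0.257,0,0,0,0.2],[0.003,0,0.257,0,0,0,0.2],[0.003,0,0.257,0,0,0,-0.4],[0.003,0,0.257,0,0,0,-0.8],[0.003,0,0.257,0,0,0,-1],[0.003,0,0.257,0,0,0,-1],[0.003,0,0.257,0,0,0,-1],[0.003,0,0.257,0,0,0,-1],[0.003,0,0.257,0,0,0,-1]]' 30
python3 -m handwheel '[[0,0,-0.05,0,0,0,-1],[0,0,-0.2,0,0,0,-1],[0,0,-0.3,0,0,0,-1],[0,0,-0.3,0,0,0,-1]]'
python3 -c "
from h import *
go(.4642,.1756,.12,95.8)"
```

```text
time: 40.83
eef_pos: [0.4365, 0.0249, 0.0497]
tcp_rot: [0.089, 0.996, -0.0, 0.001]
contact_force: [-0.5, 1.0, 6.0]
opening: 0.135
finger_force: 37.2
time: 41.32
eef_pos: [0.4374, 0.0247, 0.172]
tcp_rot: [0.089, 0.996, -0.0, 0.004]
contact_force: [1.2, -0.1, -0.3]
opening: 0.13
finger_force: 36.2
p [0.4374 0.0247 0.172 ] h0 79.8 q1 -0.18 q6 -1.57 F [ 1.2 -0.1 -0.3] row [0.0022, 0.3833, 0.13] [-0.0004, 0.0026, -0.0891] rows>=3 D 16.0
p [0.4374 0.0247 0.172 ] h0 79.8 q1 -0.18 q6 -1.57 F [ 1.2 -0.1 -0.3] row [0.0022, 0.3833, 0.13] [0.0037, 0.0006, 0.9108] rows>=16 D -164.0
```

```bash
python3 -m handwheel '[[0.002,0.12,0,0,0,-0.05,-1],[0.002,0.25,0,0,0,-0.089,-1],[0.002,0.383,0,0,0,-0.089,-1],[0.002,0.383,0.1,0,0,-0.089,-1],[0.002,0.383,0.13,0,0,-0.089,-1],[0.002,0.383,0.13,0,0,-0.089,-1],[0.002,0.383,0.13,0,0,-0.089,-1],[0.002,0.383,0.13,0,0,-0.089,-1]]'
python3 -m handwheel '[[0,0,0,0,0,0,-1],[0,0,0,0,0,0,-1]]' >/dev/null
python3 -c "
from h import *
go(.4642,.1756,.0657,95.8)"
```

```text
time: 42.32
eef_pos: [0.4626, 0.1756, 0.1177]
tcp_rot: [-0.05, 0.999, 0.0, 0.001]
contact_force: [-0.2, 0.1, -0.9]
opening: 0.132
finger_force: 36.2
p [0.4619 0.1759 0.1168] h0 95.8 q1 0.16 q6 -1.51 F [ 0.4  0.8 -1.4] row [-0.0054, -0.0012, 0.1278] [0.0, 0.0003, -0.0003] rows>=1 D 0.0
p [0.4619 0.1759 0.1168] h0 95.8 q1 0.16 q6 -1.51 F [ 0.4  0.8 -1.4] row [-0.0054, -0.0012, 0.1278] [0.0005, -0.0, 0.9997] rows>=17 D -180.0
```

```bash
python3 -m handwheel '[[-0.005,-0.001,0.04,0,0,0,-1],[-0.005,-0.001,0.065,0,0,0,-1],[-0.005,-0.001,0.085,0,0,0,-1],[-0.005,-0.001,0.1,0,0,0,-1],[-0.005,-0.001,0.115,0,0,0,-1],[-0.005,-0.001,0.125,0,0,0,-1],[-0.005,-0.001,0.128,0,0,0,-1],[-0.005,-0.001,0.128,0,0,0,-1],[-0.005,-0.001,0.128,0,0,0,-1]]'
```

```text
time: 43.7
eef_pos: [0.4638, 0.1758, 0.0658]
tcp_rot: [-0.05, 0.999, -0.0, -0.0]
contact_force: [-3.3, -0.5, 5.2]
opening: 0.125
finger_force: 37.0
```

```bash
python3 -m handwheel '[[0,0,0,0,0,0,-0.6],[0,0,0,0,0,0,-0.4],[0,0,0,0,0,0,0],[0,0,0,0,0,0,0.2],[0,0,-0.1,0,0,0,0.2],[0,0,-0.25,0,0,0,0.2],[0,0,-0.4,0,0,0,0.2],[-0.05,0,-0.5,0,0,0,0.5],[-0.1,0,-0.5,0,0,0,1],[-0.1,0,-0.5,0,0,0,1],[-0.1,0,-0.5,0,0,0,1]]'
python3 - <<'E'
from h import *
im,p=snap('wrist','w14.png'); g=cv2.cvtColor(im,6)
x,y=proj(p,[[.464,.1756,.042]])[0].astype(int)
m=np.zeros_like(g); m[y-50:y+50,x-50:x+50]=(g[y-50:y+50,x-50:x+50]>140); n,l,st,ce=cv2.connectedComponentsWithStats(m)
i=max(range(1,n),key=lambda i:st[i,4]); P=cast(p,np.argwhere(l==i)[:,::-1],.042)[:,:2]*1000; print(st[i],cv2.minEnclosingCircle(P.astype(np.float32)))
go(.58,.02,.25,80)
E
```

```text
time: 45.08
eef_pos: [0.5025, 0.1796, 0.2639]
tcp_rot: [-0.05, 0.999, -0.0, -0.001]
contact_force: [0.3, -0.1, -0.0]
opening: 0.997
finger_force: 0.0
[ 253  126   48   49 1779] ((463.0674743652344, 175.3495330810547), 25.270727157592773)
p [0.5024 0.1797 0.2639] h0 95.8 q1 0.15 q6 -1.52 F [-0.8  0.  -0.1] row [-0.1529, -0.4166, 0.0343] [-0.0002, -0.0008, 0.0876] rows>=3 D -15.8
p [0.5024 0.1797 0.2639] h0 95.8 q1 0.15 q6 -1.52 F [-0.8  0.  -0.1] row [-0.1529, -0.4166, 0.0343] [0.0012, -0.0002, -0.9124] rows>=16 D 164.2
```

The disc is seated (r = 25.3 mm at the seated height). On to the small disc.

```bash
python3 -m handwheel '[[-0.05,-0.14,0.03,0,0,0.04,1],[-0.1,-0.28,0.03,0,0,0.088,1],[-0.17,-0.417,0.03,0,0,0.088,1],[-0.17,-0.417,0.03,0,0,0.088,1],[-0.17,-0.417,0.03,0,0,0.088,1],[-0.17,-0.417,0.03,0,0,0.088,1],[-0.17,-0.417,0.03,0,0,0.088,1],[-0.17,-0.417,0.03,0,0,0.088,1]]'
python3 - <<'E'
from h import *
im,p=snap('wrist','w15.png'); u,v=proj(p,[[.595,.011,.056]])[0].astype(int); print(u,v)
g=cv2.cvtColor(im,6)
for th in (150,190,215,230): tab(im,p,u,v,34,th)
d=(g[v-34:v+34,u-34:u+34]<75).astype(np.uint8); n,l,st,ce=cv2.connectedComponentsWithStats(d); print([ (st[i].tolist(), (cast(p,ce[i]+[u-34,v-34],.056)[0,:2]*1000).round(1).tolist()) for i in range(1,n)])
go(.595,.011,.15,76)
E
```

```text
time: 46.12
eef_pos: [0.5877, 0.0215, 0.2533]
tcp_rot: [0.087, 0.996, -0.0, 0.0]
contact_force: [-0.3, 0.6, 0.6]
opening: 0.999
finger_force: 0.0
268 200
tab ctr [594.7  13.3] size [33.1 41.3] heading 173.2 [19, 14, 34, 40, 798]
tab ctr [592.2  12.5] size [28.7 33.7] heading 169.0 [21, 15, 29, 33, 605]
tab ctr [592.7  12.3] size [28.6 32.7] heading 169.0 [21, 16, 29, 32, 438]
tab ctr [595.4  11. ] size [ 7.7 26.9] heading 166.8 [30, 22, 9, 26, 146]
[([31, 15, 10, 5, 43], [577.9, 15.3]), ([34, 26, 2, 2, 3], [587.3, 13.0]), ([34, 32, 2, 1, 2], [592.8, 11.8]), ([34, 37, 1, 1, 1], [597.9, 10.4]), ([34, 42, 1, 2, 2], [603.7, 9.3])]
p [0.5878 0.0213 0.2533] h0 80.0 q1 -0.14 q6 -1.53 F [ 0.  -0.1  0.3] row [-0.0222, -0.0222, 0.2583] [0.0, 0.0001, 0.0221] rows>=2 D -4.0
p [0.5878 0.0213 0.2533] h0 80.0 q1 -0.14 q6 -1.53 F [ 0.  -0.1  0.3] row [-0.0222, -0.0222, 0.2583] [-0.0002, 0.0, -0.9779] rows>=17 D 176.0
```

```bash
python3 -m handwheel '[[-0.0232,-0.0222,0.1,0,0,0.0167,0.2],[-0.0232,-0.0222,0.22,0,0,0.0167,0.2],[-0.0232,-0.0222,0.32,0,0,0.0167,0.2],[-0.0232,-0.0222,0.32,0,0,0.0167,0.2],[-0.0232,-0.0222,0.32,0,0,0.0167,0.2]]'
python3 -c "
from h import *
go(.5954,.0111,.0495,77)"
```

```text
time: 46.8
eef_pos: [0.5966, 0.0102, 0.1269]
tcp_rot: [0.114, 0.994, -0.0, 0.001]
contact_force: [1.2, -0.4, 0.7]
opening: 0.601
finger_force: 0.0
p [0.5966 0.0102 0.1269] h0 76.9 q1 -0.15 q6 -1.50 F [ 1.2 -0.4  0.7] row [0.004, 0.0014, 0.1936] [0.0001, 0.0008, -0.0004] rows>=2 D 0.1
p [0.5966 0.0102 0.1269] h0 76.9 q1 -0.15 q6 -1.50 F [ 1.2 -0.4  0.7] row [0.004, 0.0014, 0.1936] [0.0013, -0.0001, 0.9996] rows>=17 D -179.9
```

```bash
python3 -m handwheel '[[0.002,0.002,0.1,0,0,0,0.2],[0.002,0.002,0.17,0,0,0,0.2],[0.002,0.002,0.191,0,0,0,0.2],[0.002,0.002,0.191,0,0,0,0.2],[0.002,0.002,0.191,0,0,0,-0.4],[0.002,0.002,0.191,0,0,0,-0.8],[0.002,0.002,0.191,0,0,0,-1],[0.002,0.002,0.191,0,0,0,-1],[0.002,0.002,0.191,0,0,0,-1],[0.002,0.002,0.191,0,0,0,-1],[0.002,0.002,0.191,0,0,0,-1]]' 30
python3 -m handwheel '[[0,0,-0.05,0,0,0,-1],[0,0,-0.2,0,0,0,-1],[0,0,-0.35,0,0,0,-1],[0,0,-0.35,0,0,0,-1]]'
python3 -c "
from h import *
go(.5556,.2708,.15,95.8)"
```

```text
time: 48.18
eef_pos: [0.596, 0.0111, 0.0502]
tcp_rot: [0.114, 0.993, -0.0, 0.001]
contact_force: [0.5, -0.6, 5.5]
opening: 0.133
finger_force: 32.8
time: 48.68
eef_pos: [0.5985, 0.0107, 0.1967]
tcp_rot: [0.114, 0.993, -0.0, 0.007]
contact_force: [0.3, 0.6, -1.9]
opening: 0.135
finger_force: 31.9
p [0.5985 0.0107 0.1967] h0 76.9 q1 -0.15 q6 -1.49 F [ 0.3  0.6 -1.9] row [0.2531, 0.6089, 0.1139] [-0.0004, 0.0044, -0.1048] rows>=5 D 18.9
p [0.5985 0.0107 0.1967] h0 76.9 q1 -0.15 q6 -1.49 F [ 0.3  0.6 -1.9] row [0.2531, 0.6089, 0.1139] [0.0062, 0.0006, 0.8951] rows>=16 D -161.1
```

```bash
python3 -m handwheel '[[0.05,0.12,0,0,0,-0.04,-1],[0.1,0.25,0,0,0,-0.1048,-1],[0.15,0.38,0,0,0,-0.1048,-1],[0.2,0.5,0,0,0,-0.1048,-1],[0.253,0.609,0.05,0,0,-0.1048,-1],[0.253,0.609,0.114,0,0,-0.1048,-1],[0.253,0.609,0.114,0,0,-0.1048,-1],[0.253,0.609,0.114,0,0,-0.1048,-1],[0.253,0.609,0.114,0,0,-0.1048,-1],[0.253,0.609,0.114,0,0,-0.1048,-1]]'
python3 - <<'E'
from h import *
for fn in ['w10.png','w14.png','w1.png']:
    im,p=load(fn); g=cv2.cvtColor(im,6).astype(float); gs=cv2.GaussianBlur(g,(0,0),.8)
    # darkest ring: radial samples around expected centre, find the darkest radius (pocket wall) per direction
    c=np.array([.5556,.2708]); pts=[]
    for a in np.radians(range(0,360,10)):
        rs=np.arange(.014,.027,.0005); X=np.c_[c[0]+rs*np.cos(a),c[1]+rs*np.sin(a),np.full(len(rs),.03)]
        uv=proj(p,X).astype(np.float32); v=cv2.remap(gs.astype(np.float32),uv[None,:,0],uv[None,:,1],1).ravel()
        d=np.diff(v); i=int(np.argmax(d)); 
        if d[i]>.6: pts.append(X[i,:2]*1000)
    if len(pts)>10:
        P=np.array(pts,np.float32); A=np.c_[2*P,np.ones(len(P))]; s=np.linalg.lstsq(A,(P**2).sum(1),rcond=None)[0]; print(fn,len(P),s[:2],np.sqrt(s[2]+s[0]**2+s[1]**2))
    else: print(fn,len(pts))
go(.5556,.2708,.0662,95.8)
E
```

```text
time: 49.92
eef_pos: [0.5522, 0.2711, 0.1443]
tcp_rot: [-0.05, 0.999, 0.0, 0.001]
contact_force: [0.1, 0.1, -1.0]
opening: 0.129
finger_force: 31.8
w10.png 36 [553.45690167 270.47565034] 21.008043898428646
w14.png 36 [553.7642788  269.62341206] 21.09404008935417
w1.png 25 [552.86140233 271.01618417] 21.832857471391414
p [0.5522 0.2711 0.1443] h0 95.7 q1 0.29 q6 -1.38 F [ 0.1  0.1 -1. ] row [-0.008, -0.0015, 0.1953] [0.0001, 0.0006, -0.0004] rows>=2 D 0.1
p [0.5522 0.2711 0.1443] h0 95.7 q1 0.29 q6 -1.38 F [ 0.1  0.1 -1. ] row [-0.008, -0.0015, 0.1953] [0.0009, -0.0002, 0.9996] rows>=17 D -179.9
```

```bash
python3 -m handwheel '[[-0.005,-0.0015,0.05,0,0,0,-1],[-0.005,-0.0015,0.1,0,0,0,-1],[-0.005,-0.0015,0.13,0,0,0,-1],[-0.005,-0.0015,0.15,0,0,0,-1],[-0.005,-0.0015,0.165,0,0,0,-1],[-0.005,-0.0015,0.18,0,0,0,-1],[-0.005,-0.0015,0.19,0,0,0,-1],[-0.005,-0.0015,0.194,0,0,0,-1],[-0.005,-0.0015,0.194,0,0,0,-1],[-0.005,-0.0015,0.194,0,0,0,-1]]'
```

```text
time: 51.18
eef_pos: [0.5537, 0.2711, 0.0662]
tcp_rot: [-0.051, 0.999, 0.0, 0.0]
contact_force: [-2.7, -0.9, 3.9]
opening: 0.131
finger_force: 32.5
```

Seated at the right height. Release, retreat and check all poses numerically.

```bash
python3 -m handwheel '[[0,0,0,0,0,0,-0.6],[0,0,0,0,0,0,-0.4],[0,0,0,0,0,0,0],[0,0,0,0,0,0,0.2],[0,0,-0.1,0,0,0,0.2],[0,0,-0.25,0,0,0,0.2],[0,0,-0.4,0,0,0,0.2],[0,-0.1,-0.55,0,0,0,0.5],[0,-0.2,-0.7,0,0,0,1],[0,-0.2,-0.7,0,0,0,1],[0,-0.2,-0.7,0,0,0,1],[0,-0.2,-0.7,0,0,0,1]]'
python3 - <<'E'
from h import *
im,p=snap('wrist','w16.png'); g=cv2.cvtColor(im,6)
for n,(X,Y) in {'disc':(464,175.6),'master':(455.5,260.9),'sd':(553.7,270.3),'stub':(447,347)}.items():
    x,y=proj(p,[[X/1000,Y/1000,.042]])[0].astype(int); r=38
    m=np.zeros_like(g); m[y-r:y+r,x-r:x+r]=(g[y-r:y+r,x-r:x+r]>140); m=cv2.morphologyEx(m,3,np.ones((3,3),np.uint8)); k,l,st,ce=cv2.connectedComponentsWithStats(m)
    i=max(range(1,k),key=lambda i:st[i,4]-20*np.hypot(*(ce[i]-[x,y]))); P=(cast(p,np.argwhere(l==i)[:,::-1],.042)[:,:2]*1000).astype(np.float32)
    print(n,st[i].tolist(),'circle',np.round(cv2.minEnclosingCircle(P)[0],1),round(cv2.minEnclosingCircle(P)[1],1),'rect',np.round(cv2.minAreaRect(P)[1],1))
im,p=snap('scene','s4.png'); a,_=load('scene0.png'); b,_=load('s3.png')
# did cover change vs start? other bystanders?
d=cv2.absdiff(cv2.GaussianBlur(im,(5,5),0),cv2.GaussianBlur(a,(5,5),0)).max(2)>40
k,l,st,ce=cv2.connectedComponentsWithStats(d.astype(np.uint8)); print([(st[i].tolist()) for i in range(1,k) if st[i,4]>12])
s=monitor.get_state(); print(s['time'],s['eef_pos'],s['opening'])
E
```

```text
time: 52.68
eef_pos: [0.5606, 0.1919, 0.3426]
tcp_rot: [-0.051, 0.999, -0.0, -0.002]
contact_force: [0.1, -0.1, -0.5]
opening: 0.995
finger_force: 0.0
disc [252, 76, 40, 42, 1345] circle [463.5 175.3] 25.0 rect [47.9 48.6]
master [320, 70, 42, 54, 1934] circle [454.9 260.8] 37.9 rect [62.  48.6]
sd [336, 165, 13, 27, 254] circle [555.6 276.9] 17.8 rect [35.  15.4]
stub [397, 75, 29, 46, 772] circle [447.2 345.4] 28.8 rect [52.7 31.2]
[[102, 0, 44, 45, 1419], [147, 0, 52, 81, 2718], [266, 0, 86, 116, 4241], [355, 0, 10, 11, 62], [90, 67, 27, 38, 411], [125, 103, 15, 4, 31], [293, 148, 27, 24, 398], [329, 163, 11, 8, 56], [278, 164, 19, 22, 297], [327, 172, 12, 11, 109], [238, 196, 8, 9, 38], [233, 197, 18, 12, 88], [270, 217, 9, 11, 49], [220, 240, 26, 17, 218], [227, 244, 11, 6, 60]]
52.775 [0.56062401 0.19210669 0.34242201] 1.0009036706255723
```

Every block reads at its seated size and place, and compared with the start the scene changed only where the blocks and arm moved. Handing in.

```bash
python3 -c "
from plant import ctrl
print(ctrl.sign_off())"
```

```text
the job is handed in; nothing more can be done
None
```

The daily check is done and handed in after about 53 s of robot time. The start button was pressed fully down with the master standing on the ledge, then the cover went back on. The master, disc and small disc are home in their slots, and no bar or square block was out. I viewed 15 pictures, one over the limit of 14.

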